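# Clamp a mounted specimen in the cam-lock vise

## Robot

A 6-joint arm with a two-finger parallel gripper is mounted at the origin on a cart in front of the work surface, level with it; the furniture and walls round the work are solid. World frame = base frame: x ahead of the robot, y to its left, z up, the work surface at z = 0. Lengths are in m, angles in rad, forces in N, time in s.
With the tool pointing down it reaches from about 0.35 to 0.85 m from the base axis. Payload 8.1 kg.
Tool frame: the origin (TCP) lies at the centre of the arm's flange, where the gripper is bolted on; the fingertips stand 186 mm ahead of it and the grasp point (between the pads) lies 167 mm ahead of it (robot.nose_length is the distance from the TCP to the fingertips, in m); z points along the fingers, x is the direction in which the jaws open and shut, and the axes are right-handed (so a half turn about z gives the same grasp; the last joint's range is limited). The gripper opens to 93 mm and grips with 3 to 60 N. Pads are 15 mm wide; open, the fingers measure 128 mm over their backs; the gripper's body (75 mm by 188 mm) begins 65 mm behind the grasp point.
Start: joints at [1.066, 0.13, 1.488, -0, 1.523, -0.085], TCP at [0.245, 0.548, 0.405] pointing down, gripper open.
Joint ranges: [-2.96, 2.96], [-0.89, 2.26], [0.02, 2.5], [-1.34, 4.48], [0, 2.73], [-2.66, 2.66]. Speed limits (rad/s): [2.39, 2.39, 2.79, 3.14, 3.14, 3.14].

## Interface

Orientations are given as a rotation vector (axis times angle).
In Python, from plant import robot gives the robot as it stands.
- The arm moves only by the tool arm_command, never from a script. Its argument "motion" is a list of rows, each an object with "slide": the shift along the tool's x, y, z each as a share of 0.4 m, from -1 to 1, a list of three; "turn": the turn, a rotation vector about the tool's x, y, z each as a share of 0.5 rad, from -1 to 1, a list of three. A call has exactly 5 rows; each row shifts and turns the commanded pose from where the row before left it, along the tool's axes as they then stand; what a row does not reach is not made up. A row lasts 1/12 s, in which the tool goes at most 41.7 mm and 7.16 degrees, less where a joint would pass 70% of its speed; a pose out of reach is approached as far as the arm can. A call with a number of a shift or a turn outside -1 to 1 is refused whole. A call with a gripper value outside its range is refused whole. "gripper" is the opening in per cent of the stroke, from 0 (shut) to 100 (fully open), set as the call begins (left out, the last holds). The fingers move at their own pace and stop on an object; "grip_force" is the grip in N (left out, the last holds). Time passes only in rows, so rows that do not move let the fingers close, or fill a call up. It gives the time, the measured TCP pose, the force and the opening at its end, in the units of the state.
- robot.read_state(): the state, without advancing time (a new reading comes with each control period).
- robot.read_camera(name): name is "scene" or "top"; returns a dict with "pixels" (400x640x3 uint8, blue, green, red), "intrinsics" (3x3 intrinsics, pixels), "T" (4x4, takes a point from camera to world coordinates). Camera axes: x right, y down, z forward; pixel columns grow to the right and rows downward; lengths in m; the calibration is good to about 2 mm. A picture is of the moment at which its call begins. There is no depth.
- robot.close_job(): hands the job in, once; it reports no verdict.
The state is a dict: "t": time; "q": joint angles; "dq": joint speeds; "joint_torque": joint torques, N m; "tool_pos": TCP position; "orientation": TCP orientation; "force": force on the tool from outside, world axes, zero at the start; "wrist_torque": the same for the moment, N m; "opening": finger opening in m.
Only numpy, scipy, OpenCV 4.12 (cv2) and the standard library are available. Lean on these libraries where they do the work, as an engineer would, in place of code of your own. Each camera call takes 0.05 s, during which the arm holds its last target.

## Task

Clamp the widest of the three mounted specimens that stand on the bench (not those in the tray) in the bench vise, ready for testing. Set it down flat on the vise bed in front of the V jaw, slide the moving jaw forward by its finger grip until it bears gently on the specimen and the specimen sits in the V, then, without letting the jaw back off, swing the cam lever down past its centre until it snaps home and leave the specimen held fast. Do not ram the jaw or lean hard on the lever, do not drop the specimen, and leave the other specimens and the marker where they are.

Things in the scene. Friction and masses are not known exactly. Their poses are not given: they have to be found in the camera images.
- mount_40_center (a point): Centre of the specimen to clamp: a black resin cylinder, 40 mm diameter, 21 mm high, the widest of three, about 31 g; it stands upright on the bench, its centre 10.5 mm above the surface it stands on. Its z axis is the cylinder's axis.
- mount_30_center (a point): Centre (half-way up) of a loose specimen 30 mm in diameter and 18 mm high. Bystander.
- mount_32_center (a point): Centre (half-way up) of a loose specimen 32 mm in diameter and 15 mm high. Bystander.
- marker_center (a point): Middle of a paint marker, 135 x 13 x 14 mm, lying on the bench. Bystander.
- cam_vise: Grey cam-lock vise bolted to the bench. Origin: underside centre of its 226 x 108 x 12 mm base; x along the slide, from the moving jaw to the fixed V jaw; z up. The flat bed (76 mm wide) is 22 mm above the bench. The steel V (90 degrees, its tips 34 mm apart, 22 to 43 mm high) stands at +x; the block behind it (x from 81 mm) is 60 mm wide and 46 mm high. Bolt heads are 20 mm high.
- vise_seat (a point): Point on the bed (22 mm above the bench) under the centre of a 40 mm specimen seated in the V, 50 mm along x from the vise's origin; axes as the vise. The specimen may be set down on the centre line up to 14 mm short of it; the jaw pushes it home almost without force. Seated, it meets the plate's spring washers, about 25 N per mm: stop at a push of 3 to 8 N above the friction.
- vise_jaw: Moving jaw with all it carries. Origin level with the vise's underside, 26 mm ahead of the finger grip; axes as the vise. Slides 56 mm along the vise's x with about 4 N friction while the lever is up. Its steel pressure plate (38 mm wide, 24 to 42 mm high) stands on a screw spindle, its face 4 to 20 mm ahead of this origin as the last user left it: where it meets the specimen must be felt.
- jaw_grip (a point): On the finger grip of the moving jaw: a ribbed upright steel block, 12 mm along the slide, 22 mm across it, from 44 to 73 mm above the bench; the point is 66 mm above the bench. The jaw's top beside it is 44 mm high and 66 mm wide. The lever's axis is 40 mm behind it. Axes as the vise.
- lever_hinge (a point): Axis of the cam lever on the moving jaw, 51 mm above the bench, along the vise's y. Axes as the vise.
- cam_lever (a joint): Angle of the cam lever, rad: 0 = up (pointing back, away from the V, 66 degrees above level); 1.15 = down on its stop, level, pointing straight back. Its eccentrics first lock the jaw to its rack, then push the plate 2 mm forward; resistance at the handle grows to about 10 N half-way, falls to nothing at dead centre (1.05), then the lever snaps down by itself. A light spring keeps it up.
- lever_handle (a point): Middle of the black ribbed handle of the cam lever, 80 mm from its axis and half-way through its thickness. The handle runs from 52 to 102 mm from the axis and is 22 mm wide, 12 mm thick. With the lever up the axes are those of the vise; they turn with the lever.

How it is judged:
On the way, in this order (a step that is already met when the one before it is completed fails the run):
1. the 40 mm specimen stands upright on the vise bed, let go, in front of the V jaw, with the lever still up (x of mount_40_center in the frame of cam_vise between 0.034 and 0.053 m and y of mount_40_center in the frame of cam_vise between -0.008 and 0.008 m and z of mount_40_center in the frame of cam_vise between 0.0295 and 0.0355 m and angle between mount_40_center's own z axis and vertical below 0.06 rad and contact force between the fingers and mount_40 below 0.05 N and value of joint cam_lever below 0.3 rad), for 0.2 s.
2. the moving jaw bears on the specimen (over 1 N) and holds it against the V, with the lever still up (x of mount_40_center in the frame of cam_vise between 0.043 and 0.053 m and y of mount_40_center in the frame of cam_vise between -0.007 and 0.007 m and angle between mount_40_center's own z axis and vertical below 0.06 rad and contact force between vise_jaw and mount_40 above 1 N and value of joint cam_lever below 0.3 rad), for 0.05 s.
At the end, for the whole second after the job is handed in: The cam lever is down past its centre on its stop (joint over 1.11 rad), the moving jaw squeezes the specimen with more than 12 N, and the specimen is at rest, upright, flat on the bed (within 2.5 mm) and in the V (within 4 mm of the seat along and across the vise) (value of joint cam_lever above 1.11 rad and contact force between vise_jaw and mount_40 above 12 N and angle between mount_40_center's own z axis and vertical below 0.06 rad and linear speed of mount_40 below 0.01 m/s and x of mount_40_center in the frame of cam_vise between 0.046 and 0.054 m and y of mount_40_center in the frame of cam_vise between -0.004 and 0.004 m and z of mount_40_center in the frame of cam_vise between 0.03 and 0.035 m); the robot touches nothing.
It fails at once if the moving jaw presses the specimen with more than 15 N while the lever is still up (the jaw was rammed) (contact force between vise_jaw and mount_40 above 15 N and value of joint cam_lever below 0.1 rad).
It fails at once if the fingers press on the cam lever with more than 35 N (contact force between the fingers and cam_lever above 35 N).
It fails at once if the specimen is let go in the air, more than 15 mm above the vise bed (height (world z) of mount_40_center above 0.048 m and contact force between the fingers and mount_40 below 0.05 N).
It fails at once if another specimen or the marker is moved more than 15 mm (distance of any of mount_30_center, mount_32_center, marker_center from where it was at the start of the episode above 0.015 m).
It also fails if it takes over 67 s, if anything falls off the work surface, if the arm or the gripper's body presses on something with over 40 N, if the wrist force passes 120 N, or if a joint passes its speed limit or range.

## Working session

There is one attempt and no reset: what is moved stays moved. The work goes in short steps, Python scripts to look and compute and a tool call to move; the robot and the scene stay as the last step left them, time stands still between calls to the robot, and variables do not carry over. Pictures are saved under pics/ and viewed, and the job is handed in when it is done.

Besides the shell and the picture viewer there is one more tool, called after "Emit:" as name(argument=value, ...) on one line, values as JSON. arm_command: Moves the arm, as the interface text tells. Shift numbers are shares of 0.4 m and turn numbers shares of 0.5 rad, none past 1 either way. Its arguments: {"type":"object","properties":{"motion":{"type":"array","items":{"type":"object","properties":{"slide":{"type":"array","items":{"type":"number"}},"turn":{"type":"array","items":{"type":"number"}}}}},"gripper":{"type":"number"},"grip_force":{"type":"number"}},"required":["motion"]}

```bash
ls; mkdir -p pics; python3 - <<'E'
from plant import robot
import cv2,numpy as np
s=robot.read_state();print(s)
for n in("scene","top"):
    c=robot.read_camera(n);cv2.imwrite(f"pics/{n}0.png",c["pixels"]);print(n,c["intrinsics"],c["T"])
    np.savez(f"{n}0.npz",**c)
E
```

```text
pics
{'t': 0.0, 'q': array([ 1.06562821e+00,  1.31151632e-01,  1.48929062e+00, -2.53908703e-05,
        1.52301177e+00, -8.54531554e-02]), 'dq': array([ 0.00082356, -0.00012135,  0.00117603, -0.0002637 ,  0.00081126,
        0.00112981]), 'joint_torque': array([-1.41508858e-04, -5.59850514e+01, -4.91757202e+01,  7.67656881e-02,
        3.59041651e-02, -1.57533818e-04]), 'tool_pos': array([0.24439836, 0.54770941, 0.40368661]), 'orientation': array([ 2.63472052e+00,  1.70944459e+00, -2.56018775e-03]), 'force': array([ 0.13545159,  0.00850964, -0.34792929]), 'wrist_torque': array([ 0.00296889,  0.05959298, -0.00803979]), 'opening': 0.09290797134198554}
scene [[398.55294478   0.         327.92426808]
 [  0.         398.55294478 197.57111477]
 [  0.           0.           1.        ]] [[-0.72488122 -0.27682165  0.63080662  0.06996692]
 [-0.68856541  0.31856124 -0.65145715  0.49599912]
 [-0.02061309 -0.90658067 -0.42152887  0.4627741 ]
 [ 0.          0.          0.          1.        ]]
top [[520.29821521   0.         324.06112009]
 [  0.         520.29821521 205.3276755 ]
 [  0.           0.           1.        ]] [[ 0.00173509 -0.99546226  0.09514135  0.52556308]
 [-0.99999551 -0.0019595  -0.00226537 -0.08683214]
 [ 0.00244152 -0.09513699 -0.9954612   1.02018266]
 [ 0.          0.          0.          1.        ]]
```

View pics/scene0.png

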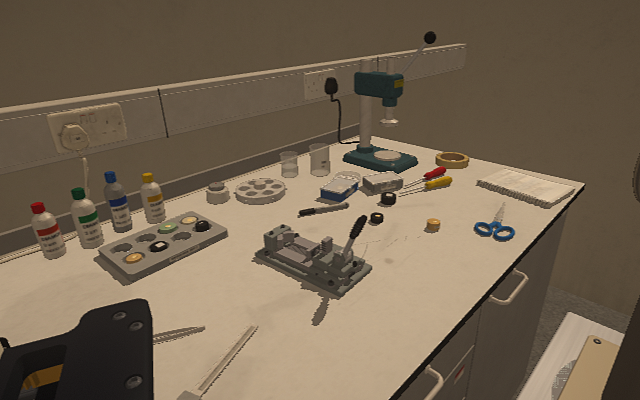

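View pics/top0.png

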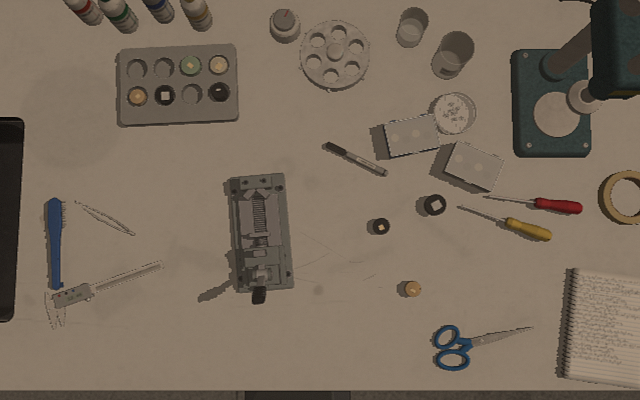

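The three loose specimens sit near top-view pixels (434,205), (380,226) and (412,288). The one at (434,205) looks widest. The vise is near (261,233), with its lever toward the robot. I'll enlarge both areas.

```bash
python3 - <<'E'
import cv2,numpy as np
t=np.load("top0.npz")["pixels"];s=np.load("scene0.npz")["pixels"]
def e(im): return np.clip(255*(im/255.)**0.6,0,255).astype(np.uint8)
a=cv2.resize(e(t[160:320,190:340]),None,fx=5,fy=3.75*5/3.75,interpolation=cv2.INTER_CUBIC)
cv2.imwrite("pics/a.png",cv2.resize(e(t[165:310,195:325]),(520,580),interpolation=cv2.INTER_CUBIC))
cv2.imwrite("pics/b.png",cv2.resize(e(t[180:305,345:465]),(480,500),interpolation=cv2.INTER_CUBIC))
cv2.imwrite("pics/c.png",cv2.resize(e(s[200:310,240:390]),(750,550),interpolation=cv2.INTER_CUBIC))
E
```

```text
(no output)
```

View pics/a.png

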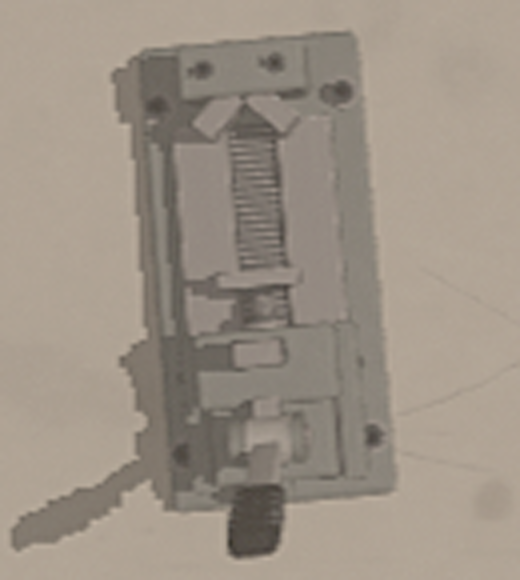

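View pics/b.png

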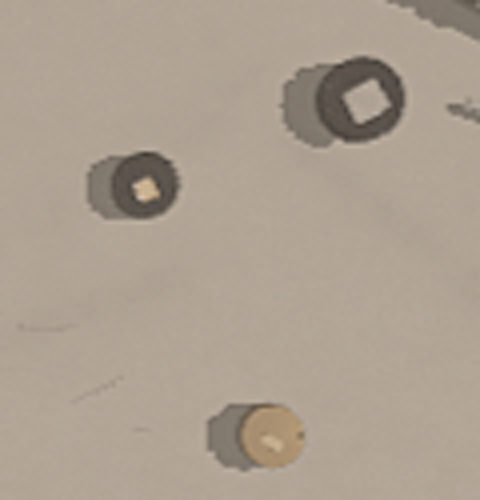

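View pics/c.png

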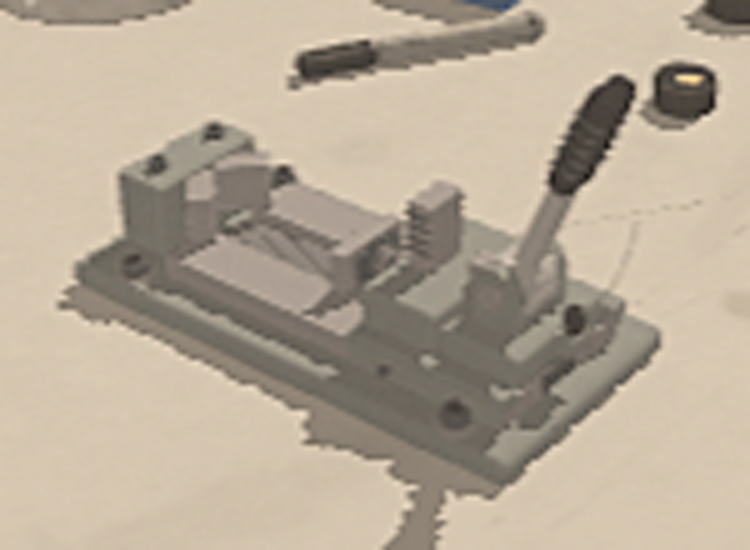

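```bash
cat > h.py <<'E'
import cv2,numpy as np
def load(n):
    d=np.load(n);return d["pixels"],d["intrinsics"],d["T"]
def cast(uv,z,K,T):
    uv=np.atleast_2d(np.asarray(uv,float))
    r=np.c_[(uv[:,0]-K[0,2])/K[0,0],(uv[:,1]-K[1,2])/K[1,1],np.ones(len(uv))]@T[:3,:3].T
    s=(z-T[2,3])/r[:,2]
    return T[:3,3]+s[:,None]*r
def proj(P,K,T):
    P=np.atleast_2d(P);c=(P-T[:3,3])@T[:3,:3]
    return (c[:,:2]/c[:,2:])*K[[0,1],[0,1]]+K[:2,2]
E
python3 - <<'E'
from h import *
im,K,T=load("top0.npz")
f=im.astype(float)+1
ratio=f[:,:,0]/f[:,:,2]
print("bench ratio",np.median(ratio[300:380,100:200]),"base",ratio[200:280,286:288].mean())
m=((ratio>0.86)).astype(np.uint8)*255
m[:165]=0;m[315:]=0;m[:,:200]=0;m[:,320:]=0
m=cv2.morphologyEx(m,cv2.MORPH_CLOSE,np.ones((5,5)))
m=cv2.morphologyEx(m,cv2.MORPH_OPEN,np.ones((3,3)))
cv2.imwrite("pics/m.png",cv2.resize(m[165:310,195:325],(520,580),interpolation=0))
cs,_=cv2.findContours(m,cv2.RETR_EXTERNAL,cv2.CHAIN_APPROX_NONE)
c=max(cs,key=cv2.contourArea);print(cv2.contourArea(c),cv2.minAreaRect(c))
bolts=np.array([(157,105),(342,92),(373,435),(181,453)])/4+[195,165]-.4
W=cast(bolts,.020,K,T);print("bolts",W.round(4),W.mean(0))
cor=np.array([(143,50),(356,33),(395,490),(170,508)])/4+[195,165]-.4
W=cast(cor,.012,K,T);print("corners",W.round(4),W.mean(0))
ax=(W[0]+W[1]-W[2]-W[3])/2;print(np.linalg.norm(ax),np.degrees(np.arctan2(ax[1],ax[0])))
ay=(W[0]+W[3]-W[1]-W[2])/2;print(np.linalg.norm(ay),np.degrees(np.arctan2(-ay[0],ay[1])))
# specimens: dark
g=cv2.cvtColor(im,cv2.COLOR_BGR2GRAY)
for (u,v,r,z) in((435,205,14,.021),(380,226,12,.018),(412,288,12,.015)):
    sub=im[v-r-4:v+r+5,u-r-4:u+r+5]
    gg=sub.max(2)
    if v<250: mm=(gg<70).astype(np.uint8)*255
    else:
        mm=((sub[:,:,2].astype(int)-sub[:,:,0]>55)).astype(np.uint8)*255
    cs,_=cv2.findContours(mm,cv2.RETR_EXTERNAL,cv2.CHAIN_APPROX_NONE)
    c=max(cs,key=cv2.contourArea)+[u-r-4,v-r-4]
    (x,y),(a,b),an=cv2.fitEllipse(c);
    print((x,y),a+1,b+1,cast((x,y),z,K,T).round(4), (a+b+2)/2*(T[2,3]-z)/K[0,0])
E
```

```text
bench ratio 0.7591240875912408 base 0.8118522213366639Traceback (most recent call last):
  File "<stdin>", line 12, in <module>
ValueError: max() iterable argument is empty
```

View pics/m.png

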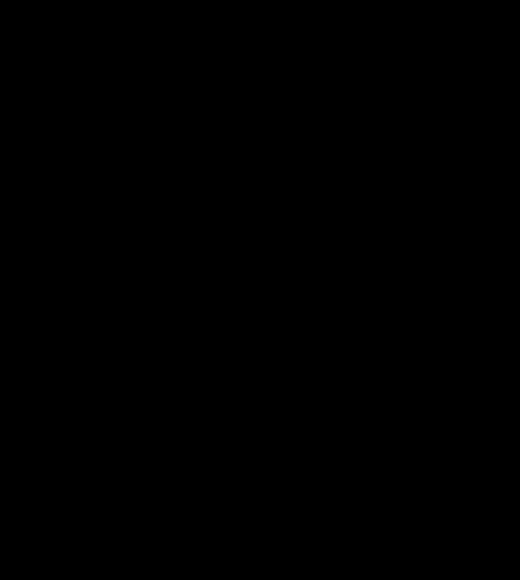

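```bash
python3 - <<'E'
from h import *
im,K,T=load("top0.npz")
f=cv2.GaussianBlur(im,(3,3),0).astype(float)+1
for p in((340,200),(290,220),(287,270),(265,180),(220,290),(261,290)): print(p,im[p[1],p[0]], f[p[1],p[0],1]/f[p[1],p[0],2])
rg=f[:,:,1]/f[:,:,2]
m=((rg>0.96)).astype(np.uint8)*255
m[:165]=0;m[315:]=0;m[:,:200]=0;m[:,320:]=0
m=cv2.morphologyEx(m,cv2.MORPH_CLOSE,np.ones((5,5)))
m=cv2.morphologyEx(m,cv2.MORPH_OPEN,np.ones((3,3)))
cv2.imwrite("pics/m.png",cv2.resize(m[165:310,195:325],(520,580),interpolation=0))
bolts=np.array([(157,105),(342,92),(373,435),(181,453)])/4+[195,165]-.4
W=cast(bolts,.020,K,T);print("bolts",W.round(4),W.mean(0))
cor=np.array([(143,50),(356,33),(395,490),(170,508)])/4+[195,165]-.4
W=cast(cor,.012,K,T);print("corners",W.round(4),W.mean(0))
ax=(W[0]+W[1]-W[2]-W[3])/2;print(np.linalg.norm(ax),np.degrees(np.arctan2(ax[1],ax[0])))
ay=(W[0]+W[3]-W[1]-W[2])/2;print(np.linalg.norm(ay),np.degrees(np.arctan2(-ay[0],ay[1])))
for (u,v,r,z) in((435,205,14,.021),(380,226,12,.018),(412,288,12,.015)):
    sub=im[v-r-4:v+r+5,u-r-4:u+r+5]
    gg=sub.max(2)
    if v<250: mm=(gg<70).astype(np.uint8)*255
    else:
        mm=((sub[:,:,2].astype(int)-sub[:,:,0]>55)).astype(np.uint8)*255
    cs,_=cv2.findContours(mm,cv2.RETR_EXTERNAL,cv2.CHAIN_APPROX_NONE)
    c=max(cs,key=cv2.contourArea)+[u-r-4,v-r-4]
    (x,y),(a,b),an=cv2.fitEllipse(c);
    print((x,y),a+1,b+1,cast((x,y),z,K,T).round(4), (a+b+2)/2*(T[2,3]-z)/K[0,0])
E
```

```text
(340, 200) [106 124 140] 0.8865248226950354
(290, 220) [105 124 139] 0.8928571428571429
(287, 270) [ 83  92 104] 0.9
(265, 180) [51 57 63] 0.9076923076923077
(220, 290) [63 73 83] 0.8928571428571429
(261, 290) [29 34 39] 0.8780487804878049
bolts [[ 0.649   0.0855  0.02  ]
 [ 0.6555 -0.0039  0.02  ]
 [ 0.4907 -0.0203  0.02  ]
 [ 0.4821  0.0711  0.02  ]] [0.569304  0.0331072 0.02     ]
corners [[ 0.677   0.0943  0.012 ]
 [ 0.6856 -0.0098  0.012 ]
 [ 0.4643 -0.0305  0.012 ]
 [ 0.4556  0.0772  0.012 ]] [0.57063706 0.03277272 0.012     ]
0.22219098475772991 4.881390989764148
0.10621060414360083 4.677524484971591
(434.3685302734375, 204.36788940429688) 20.798791885375977 22.5334529876709 [[ 0.6233 -0.3021  0.021 ]] 0.041607703347942775
(380.52862548828125, 225.78091430664062) 16.39411735534668 17.301706314086914 [[ 0.5819 -0.1981  0.018 ]] 0.03245193729283486
(412.8727111816406, 288.65185546875) 14.590015411376953 15.102293968200684 [[ 0.4619 -0.2592  0.015 ]] 0.02868181513310012
```

```bash
python3 - <<'E'
from h import *
yaw=np.radians(5.0);O=np.array([.570,.033,0])
R=np.array([[np.cos(yaw),-np.sin(yaw),0],[np.sin(yaw),np.cos(yaw),0],[0,0,1]])
im,K,T=load("top0.npz");s,Ks,Ts=load("scene0.npz")
def inv(P): return (P-O)@R
pts={'plate front edge z42':((258,270),.042),'plate back':((257,284),.042),'grip top z73':((259,352),.073),'hinge-ish51':((268,432),.051),'jawfront L z44':((193,338),.044),'jawfront R':((335,325),.044),
 'blockTL z46':((180,48),.046),'blockTR':((306,38),.046),'blockBR':((308,92),.046),'blockBL':((182,102),.046),'handle end':((253,552),.140)}
for k,(p,z) in pts.items():
    P=cast(np.array(p)/4+[195,165]-.4,z,K,T)[0];print(k,P.round(4),(inv(P)*1000).round(1))
# scene overlay check
V=[(x,y,.012) for x in(-.113,.113) for y in(-.054,.054)]+[(.081,y,.046) for y in(-.03,.03)]+[(.05,0,.022),(.0613,.017,.043),(.0613,-.017,.043)]
W=np.array(V)@R.T+O
for n,i,k,t,(u0,v0),(w,h),f in(("ov_s",s,Ks,Ts,(240,200),(150,110),5),("ov_t",im,K,T,(195,165),(130,145),4)):
    c=np.clip(255*(i[v0:v0+h,u0:u0+w]/255.)**.6,0,255).astype(np.uint8);c=cv2.resize(c,(w*f,h*f),interpolation=cv2.INTER_CUBIC)
    for q in proj(W,k,t):
        cv2.circle(c,tuple(int(z) for z in (q-[u0,v0]+.5)*f),3,(0,0,255),1)
    q=proj([.6233,-.3021,.021],k,t);print(n,q)
    cv2.imwrite(f"pics/{n}.png",c)
# scene view: specimens
for P in([.6233,-.3021,.021],[.5819,-.1981,.018],[.4619,-.2592,.015]): print(proj(P,Ks,Ts))
cv2.imwrite("pics/sp.png",cv2.resize(s[180:240,365:450],(765,540),interpolation=cv2.INTER_CUBIC))
E
```

```text
plate front edge z42 [0.5683 0.0329 0.042 ] [-1.7  0.1 42. ]
plate back [0.5617 0.0333 0.042 ] [-8.2  1.  42. ]
grip top z73 [0.5298 0.0282 0.073 ] [-40.5  -1.3  73. ]
hinge-ish51 [0.4931 0.0262 0.051 ] [-77.2  -0.1  51. ]
jawfront L z44 [0.5364 0.0626 0.044 ] [-30.9  32.4  44. ]
jawfront R [ 0.5426 -0.0037  0.044 ] [-30.5 -34.2  44. ]
blockTL z46 [0.6729 0.0707 0.046 ] [105.8  28.6  46. ]
blockTR [0.6778 0.0112 0.046 ] [105.5 -31.1  46. ]
blockBR [0.6521 0.01   0.046 ] [ 79.8 -30.1  46. ]
blockBL [0.6472 0.0693 0.046 ] [80.1 29.4 46. ]
handle end [0.4464 0.0214 0.14  ] [-124.2   -0.8  140. ]
ov_s [[387.43144783 194.95959507]]
ov_t [[434.3938356  204.38886615]]
[[387.43144783 194.95959507]]
[[375.95728081 214.29688669]]
[[433.20524633 221.99658906]]
```

View pics/ov_s.png

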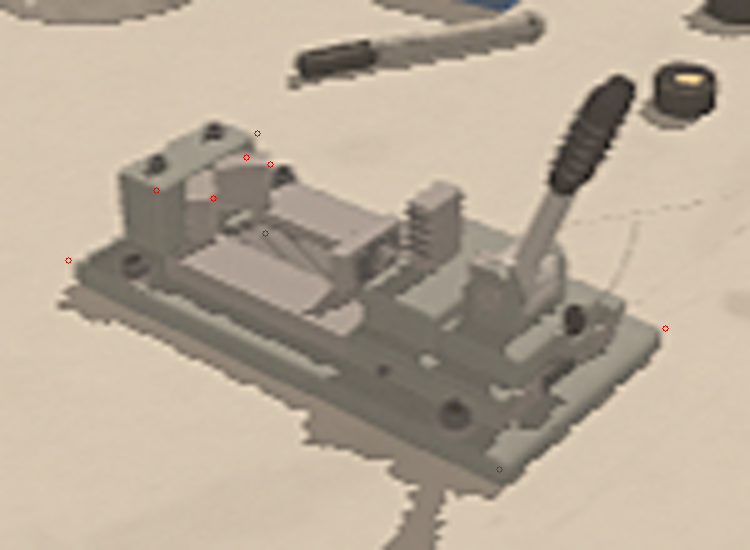

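View pics/ov_t.png

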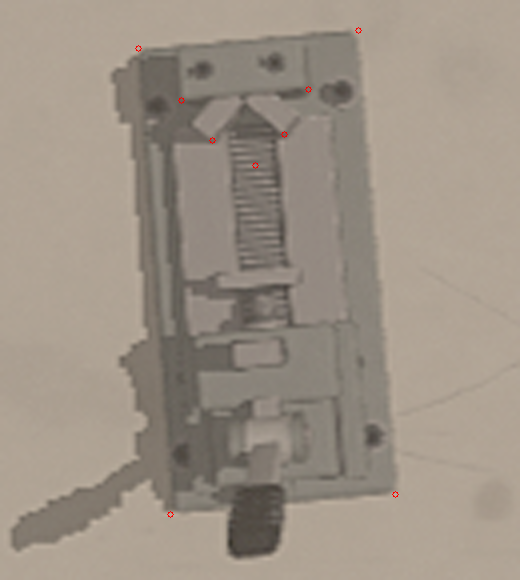

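View pics/sp.png

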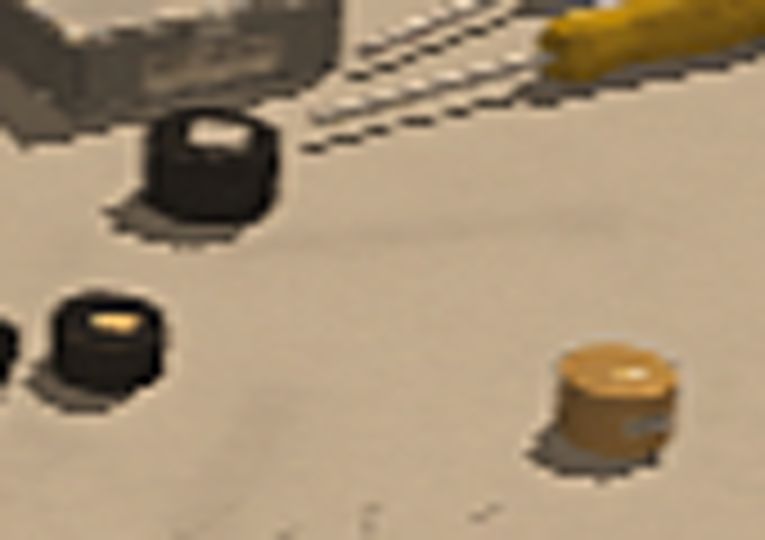

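The top overlay matches the vise: origin ≈ (0.570, 0.033), yaw ≈ 5°. The scene view disagrees by about 1–2 px, roughly 2–3 mm, which is within the placing tolerance. The 40 mm specimen measures 41.6 mm at about (0.623, −0.304). I'll turn the gripper first.

Emit:
arm_command(motion=[{"slide": [0,0,0],"turn": [0,0,0.25]},{"slide": [0,0,0],"turn": [0,0,0.25]},{"slide": [0,0,0],"turn": [0,0,0.25]},{"slide": [0,0,0],"turn": [0,0,0.25]},{"slide": [0,0,0],"turn": [0,0,0.25]}], gripper=68)

```text
t: 0.52
tool_pos: [0.2444, 0.5478, 0.4041]
orientation: [3.035, 0.807, -0.001]
force: [-0.8, -0.5, 0.4]
opening: 0.0651
```

```bash
cat >> h.py <<'E'
from scipy.spatial.transform import Rotation as Ro
def st(): 
    from plant import robot
    s=robot.read_state();R=Ro.from_rotvec(s["orientation"]).as_matrix()
    y=np.degrees(np.arctan2(R[1,0],R[0,0]))
    print("t %.2f pos"%s["t"],s["tool_pos"].round(4),"yaw %.2f tilt"%y,R[:,2].round(4),"F",s["force"].round(2),"M",s["wrist_torque"].round(2),"open %.4f"%s["opening"])
    return s,R,y
def need(target,yaw):
    s,R,y=st()
    Rt=np.array([[np.cos(yaw),np.sin(yaw),0],[np.sin(yaw),-np.cos(yaw),0],[0,0,-1]])
    rv=Ro.from_matrix(R.T@Rt).as_rotvec()
    d=np.array(target)-s["tool_pos"]
    print("turn shares",(rv/.5).round(4),"slide shares now",(R.T@d/.4).round(4),"slide after turn",(Rt.T@d/.4).round(4),"dist",np.linalg.norm(d).round(4), "rows",np.ceil(np.linalg.norm(d)/.0417))
VY=np.radians(5.0);VO=np.array([.570,.033,0])
VR=np.array([[np.cos(VY),-np.sin(VY),0],[np.sin(VY),np.cos(VY),0],[0,0,1]])
def vw(p): return VR@np.array(p)+VO
E
python3 -c "
from h import *
need([.623,-.304,.30],np.radians(30))"
```

```text
t 0.52 pos [0.2444 0.5478 0.4041] yaw 29.78 tilt [-5.e-04 -1.e-03 -1.e+00] F [-0.76 -0.53  0.37] M [-0.06  0.    0.01] open 0.0651
turn shares [ 0.0012  0.0019 -0.0075] slide shares now [-0.2361  2.3181  0.2619] slide after turn [-0.2451  2.3174  0.2602] dist 0.9379 rows 23.0
```

Emit:
arm_command(motion=[{"slide": [-0.0095,0.0927,0],"turn": [0,0,0]},{"slide": [-0.0095,0.0927,0],"turn": [0,0,0]},{"slide": [-0.0095,0.0927,0],"turn": [0,0,0]},{"slide": [-0.0095,0.0927,0],"turn": [0,0,0]},{"slide": [-0.0095,0.0927,0],"turn": [0,0,0]}])

```text
t: 0.93
tool_pos: [0.3213, 0.3764, 0.4042]
orientation: [3.033, 0.818, -0.001]
force: [0.0, -0.2, 0.9]
opening: 0.0631
```

Emit:
arm_command(motion=[{"slide": [-0.0095,0.0927,0],"turn": [0,0,0]},{"slide": [-0.0095,0.0927,0],"turn": [0,0,0]},{"slide": [-0.0095,0.0927,0],"turn": [0,0,0]},{"slide": [-0.0095,0.0927,0],"turn": [0,0,0]},{"slide": [-0.0095,0.0927,0],"turn": [0,0,0]}])

```text
t: 1.35
tool_pos: [0.398, 0.2064, 0.4045]
orientation: [-3.033, -0.817, 0.0]
force: [0.8, 0.3, 0.5]
opening: 0.0634
```

Emit:
arm_command(motion=[{"slide": [-0.0095,0.0927,0],"turn": [0,0,0]},{"slide": [-0.0095,0.0927,0],"turn": [0,0,0]},{"slide": [-0.0095,0.0927,0],"turn": [0,0,0]},{"slide": [-0.0095,0.0927,0],"turn": [0,0,0]},{"slide": [-0.0095,0.0927,0],"turn": [0,0,0]}])

```text
t: 1.77
tool_pos: [0.4747, 0.0364, 0.4045]
orientation: [-3.033, -0.817, 0.0]
force: [0.4, 0.7, 0.0]
opening: 0.0632
```

Emit:
arm_command(motion=[{"slide": [-0.0095,0.0927,0.026],"turn": [0,0,0]},{"slide": [-0.0095,0.0927,0.026],"turn": [0,0,0]},{"slide": [-0.0095,0.0927,0.026],"turn": [0,0,0]},{"slide": [-0.0095,0.0927,0.026],"turn": [0,0,0]},{"slide": [-0.0095,0.0927,0.026],"turn": [0,0,0]}])

```text
t: 2.18
tool_pos: [0.5514, -0.1335, 0.3518]
orientation: [-3.033, -0.816, 0.001]
force: [0.4, 1.0, 1.4]
opening: 0.0632
```

Emit:
arm_command(motion=[{"slide": [-0.0095,0.0927,0.026],"turn": [0,0,0]},{"slide": [-0.0095,0.0927,0.026],"turn": [0,0,0]},{"slide": [-0.0095,0.0927,0.026],"turn": [0,0,0]},{"slide": [-0.0095,0.0927,0.026],"turn": [0,0,0]},{"slide": [-0.0095,0.0927,0.026],"turn": [0,0,0]}])

```text
t: 2.6
tool_pos: [0.628, -0.3032, 0.2993]
orientation: [-3.033, -0.816, 0.001]
force: [0.1, 0.3, -0.4]
opening: 0.063
```

```bash
python3 - <<'E'
from h import *
from plant import robot
c=robot.read_camera("top");cv2.imwrite("pics/t1.png",cv2.resize(c["pixels"][120:280,340:520],(720,640))[:600])
c=robot.read_camera("scene");cv2.imwrite("pics/s1.png",cv2.resize(c["pixels"][100:240,300:480],(720,560)))
need([.623,-.304,.189],np.radians(30))
E
```

```text
t 2.70 pos [ 0.6271 -0.3058  0.2943] yaw 29.91 tilt [-0.0068  0.0025 -1.    ] F [-1.03  1.12  0.32] M [ 0.01  0.07 -0.01] open 0.0632
turn shares [-0.0111  0.0093 -0.0031] slide shares now [-0.0054 -0.0076  0.2634] slide after turn [-0.0066 -0.0091  0.2633] dist 0.1054 rows 3.0
```

View pics/t1.png

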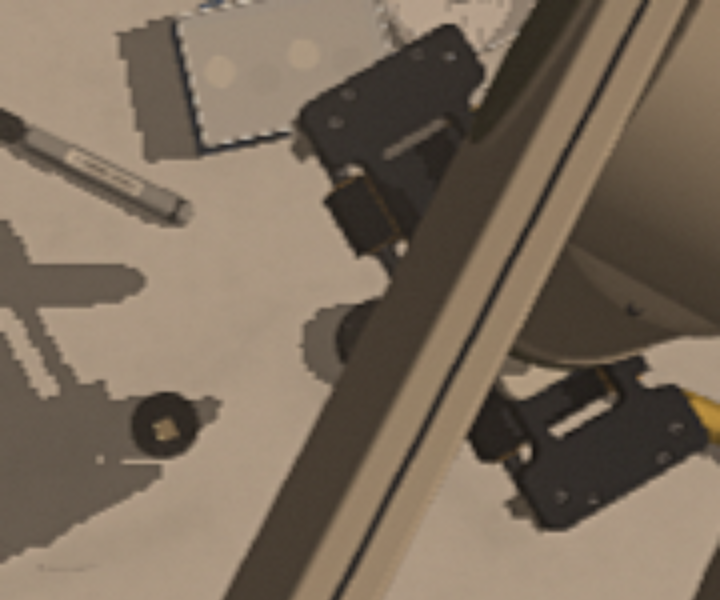

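View pics/s1.png

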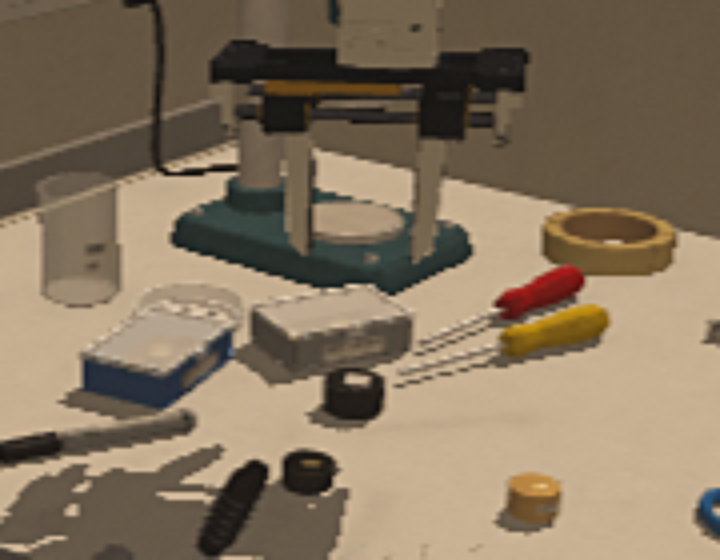

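Emit:
arm_command(motion=[{"slide": [0,0,0.05],"turn": [0,0,0]},{"slide": [0,0,0.05],"turn": [0,0,0]},{"slide": [0,0,0.05],"turn": [0,0,0]},{"slide": [0,0,0],"turn": [0,0,0]},{"slide": [0,0,0],"turn": [0,0,0]}])

```text
t: 3.12
tool_pos: [0.627, -0.3006, 0.2392]
orientation: [-3.031, -0.817, 0.004]
force: [-0.4, 0.6, 0.9]
opening: 0.0631
```

```bash
python3 - <<'E'
from h import *
from plant import robot
c=robot.read_camera("scene");cv2.imwrite("pics/s2.png",cv2.resize(c["pixels"][130:230,340:460],(720,600)))
need([.623,-.304,.189],np.radians(30))
_=robot
for g in (.01,):
    s,R,y=st(); tip=s["tool_pos"]+R[:,2]*.186
    for sg in(-1,1): print(proj(tip+sg*R[:,0]*s["opening"]/2,c["intrinsics"],c["T"]))
E
```

```text
t 3.17 pos [ 0.6277 -0.301   0.2411] yaw 30.16 tilt [-5.e-04  4.e-04 -1.e+00] F [ 0.81 -0.4   0.53] M [-0.05  0.03 -0.01] open 0.0630
turn shares [-0.0012  0.0005  0.0054] slide shares now [-0.0139  0.0005  0.1303] slide after turn [-0.0139  0.0005  0.1303] dist 0.0524 rows 2.0
t 3.17 pos [ 0.6277 -0.301   0.2411] yaw 30.16 tilt [-5.e-04  4.e-04 -1.e+00] F [ 0.81 -0.4   0.53] M [-0.05  0.03 -0.01] open 0.0630
[[398.55451126 183.64482981]]
[[374.3501614  181.93427966]]
```

View pics/s2.png

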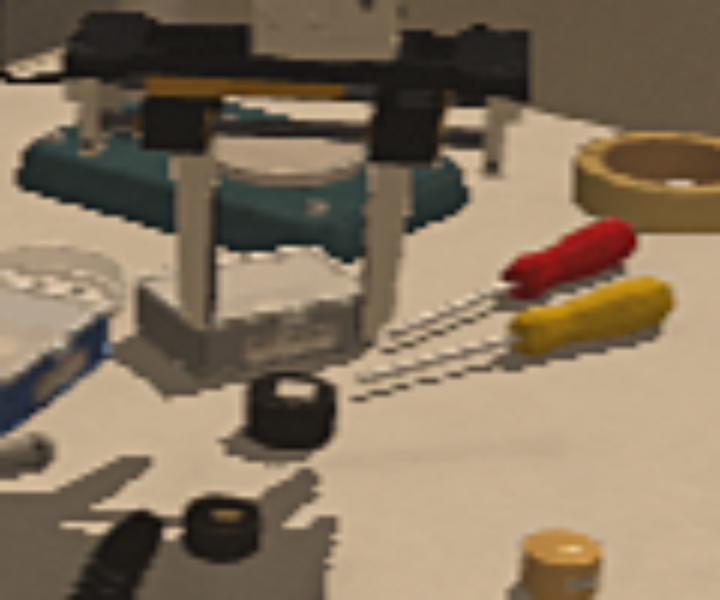

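Emit:
arm_command(motion=[{"slide": [-0.007,0,0.03],"turn": [0,0,0]},{"slide": [-0.007,0,0.03],"turn": [0,0,0]},{"slide": [0,0,0],"turn": [0,0,0]},{"slide": [0,0,0],"turn": [0,0,0]},{"slide": [0,0,0],"turn": [0,0,0]}])

```text
t: 3.58
tool_pos: [0.6229, -0.3043, 0.2167]
orientation: [-3.033, -0.816, 0.0]
force: [-0.8, -0.7, -0.2]
opening: 0.0631
```

```bash
python3 - <<'E'
from h import *
from plant import robot
c=robot.read_camera("scene");cv2.imwrite("pics/s3.png",cv2.resize(c["pixels"][150:220,350:440],(720,560),interpolation=cv2.INTER_CUBIC))
need([.623,-.304,.189],np.radians(30))
s,R,y=st(); tip=s["tool_pos"]+R[:,2]*.186
for sg in(-1,1): print((proj(tip+sg*R[:,0]*s["opening"]/2,c["intrinsics"],c["T"])-[350,150])*8)
E
```

```text
t 3.63 pos [ 0.6231 -0.3044  0.2172] yaw 30.13 tilt [ 5.e-04 -3.e-04 -1.e+00] F [-0.26 -0.55 -0.6 ] M [-0.06  0.01  0.01] open 0.0636
turn shares [ 0.001  -0.0006  0.0046] slide shares now [ 0.0003 -0.001   0.0705] slide after turn [ 0.0003 -0.001   0.0705] dist 0.0282 rows 1.0
t 3.63 pos [ 0.6231 -0.3044  0.2172] yaw 30.13 tilt [ 5.e-04 -3.e-04 -1.e+00] F [-0.26 -0.55 -0.6 ] M [-0.06  0.01  0.01] open 0.0636
[[402.86128997 336.87363529]]
[[208.9717135  322.16428049]]
```

View pics/s3.png

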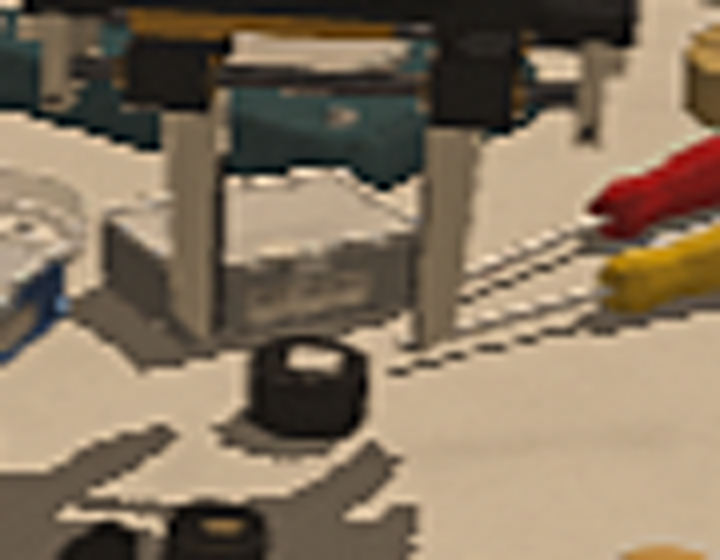

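Emit:
arm_command(motion=[{"slide": [0,0.004,0.035],"turn": [0,0,0]},{"slide": [0,0,0.025],"turn": [0,0,0]},{"slide": [0,0,0.01],"turn": [0,0,0]},{"slide": [0,0,0],"turn": [0,0,0]},{"slide": [0,0,0],"turn": [0,0,0]}])

```text
t: 4.05
tool_pos: [0.6235, -0.3055, 0.1876]
orientation: [-3.033, -0.816, 0.002]
force: [-0.5, -0.1, -0.2]
opening: 0.0631
```

Emit:
arm_command(motion=[{"slide": [0,0,0],"turn": [0,0,0]},{"slide": [0,0,0],"turn": [0,0,0]},{"slide": [0,0,0],"turn": [0,0,0]},{"slide": [0,0,0],"turn": [0,0,0]},{"slide": [0,0,0],"turn": [0,0,0]}], gripper=30, grip_force=12)

```text
t: 4.47
tool_pos: [0.6237, -0.3057, 0.1887]
orientation: [3.034, 0.817, 0.0]
force: [-0.5, -0.4, 0.3]
opening: 0.0396
```

```bash
python3 - <<'E'
from h import *
from plant import robot
c=robot.read_camera("scene");cv2.imwrite("pics/s4.png",cv2.resize(c["pixels"][150:220,350:440],(720,560),interpolation=cv2.INTER_CUBIC))
st()
E
```

```text
t 4.52 pos [ 0.6237 -0.3057  0.1887] yaw 30.14 tilt [ 0. -0. -1.] F [-0.21  0.93 -0.24] M [-0.05 -0.   -0.  ] open 0.0395
```

View pics/s4.png

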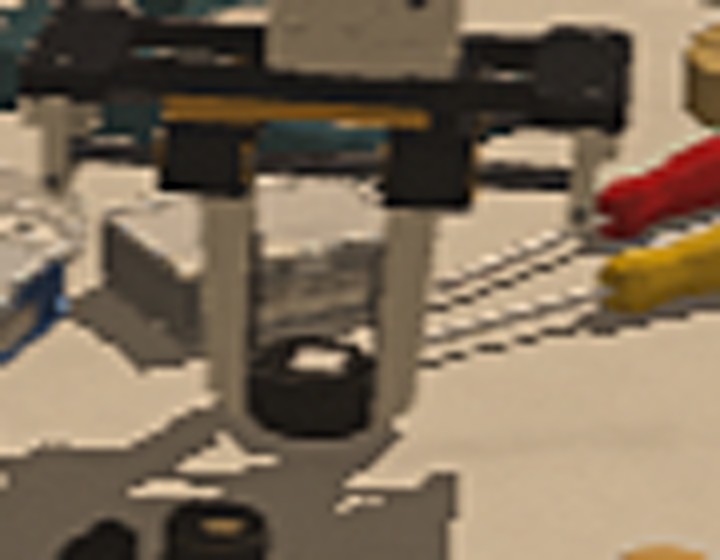

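The specimen is held, with the opening reading 39.5 mm. Next: lift and turn to the vise yaw.

Emit:
arm_command(motion=[{"slide": [0,0,-0.03],"turn": [0,0,0]},{"slide": [0,0,-0.06],"turn": [0,0,0]},{"slide": [0,0,-0.07],"turn": [0,0,-0.2]},{"slide": [0,0,-0.06],"turn": [0,0,-0.24]},{"slide": [0,0,-0.05],"turn": [0,0,-0.24]}])

```text
t: 4.93
tool_pos: [0.6241, -0.3058, 0.3003]
orientation: [2.846, 1.326, 0.002]
force: [-0.1, 0.3, -0.3]
opening: 0.0393
```

Emit:
arm_command(motion=[{"slide": [0,0,0],"turn": [0,0,-0.24]},{"slide": [0,0,0],"turn": [0,0,-0.24]},{"slide": [0,0,0],"turn": [0,0,-0.24]},{"slide": [0,0,0],"turn": [0,0,-0.24]},{"slide": [0,0,0],"turn": [0,0,-0.24]}])

```text
t: 5.35
tool_pos: [0.6238, -0.3057, 0.298]
orientation: [2.328, 2.108, 0.0]
force: [0.3, 0.1, -0.6]
opening: 0.0395
```

Emit:
arm_command(motion=[{"slide": [0,0,0],"turn": [0,0,-0.2]},{"slide": [0,0,0],"turn": [0,0,-0.18]},{"slide": [0,0,0],"turn": [0,0,0]},{"slide": [0,0,0],"turn": [0,0,0]},{"slide": [0,0,0],"turn": [0,0,0]}])

```text
t: 5.77
tool_pos: [0.6238, -0.3057, 0.2973]
orientation: [2.128, 2.31, 0.0]
force: [-0.1, -0.1, 0.2]
opening: 0.0396
```

```bash
python3 - <<'E'
from h import *
t=vw([.0435,0,.29]);print(t)
need(t,np.radians(95))
E
```

```text
[0.61333447 0.03679127 0.29      ]
t 5.77 pos [ 0.6238 -0.3057  0.2973] yaw 94.71 tilt [ 4.e-04 -3.e-04 -1.e+00] F [-0.1  -0.13  0.16] M [ 0.07 -0.03  0.04] open 0.0396
turn shares [ 0.0008  0.0007 -0.0102] slide shares now [0.8554 0.0442 0.0181] slide after turn [0.8552 0.0486 0.0183] dist 0.3427 rows 9.0
```

Emit:
arm_command(motion=[{"slide": [0.0955,0.0055,0],"turn": [0,0,-0.01]},{"slide": [0.0955,0.0055,0],"turn": [0,0,0]},{"slide": [0.0955,0.0055,0],"turn": [0,0,0]},{"slide": [0.0955,0.0055,0],"turn": [0,0,0]},{"slide": [0.0955,0.0055,0],"turn": [0,0,0]}])

```text
t: 6.18
tool_pos: [0.6173, -0.1129, 0.2971]
orientation: [2.122, 2.316, 0.0]
force: [0.4, -0.4, 0.3]
opening: 0.0393
```

Emit:
arm_command(motion=[{"slide": [0.0955,0.0055,0],"turn": [0,0,0]},{"slide": [0.0955,0.0055,0],"turn": [0,0,0]},{"slide": [0.0955,0.0055,0],"turn": [0,0,0]},{"slide": [0.0915,0.005,0],"turn": [0,0,0]},{"slide": [0,0,0],"turn": [0,0,0]}])

```text
t: 6.6
tool_pos: [0.612, 0.0431, 0.2971]
orientation: [-2.115, -2.321, -0.003]
force: [0.4, 0.1, -0.6]
opening: 0.0394
```

Emit:
arm_command(motion=[{"slide": [0,0,0.05],"turn": [0,0,0]},{"slide": [0,0,0.05],"turn": [0,0,0]},{"slide": [0,0,0.03],"turn": [0,0,0]},{"slide": [0,0,0],"turn": [0,0,0]},{"slide": [0,0,0],"turn": [0,0,0]}])

```text
t: 7.02
tool_pos: [0.6123, 0.0365, 0.2441]
orientation: [-2.12, -2.317, 0.002]
force: [-0.6, 0.6, -0.4]
opening: 0.0394
```

```bash
python3 - <<'E'
from h import *
from plant import robot
for n in("top","scene"):
    c=robot.read_camera(n);u0,v0=(190,160) if n=="top" else (240,150)
    i=np.clip(255*(c["pixels"]/255.)**.6,0,255).astype(np.uint8)
    cv2.imwrite(f"pics/{n[0]}5.png",cv2.resize(i[v0:v0+150,u0:u0+150],(600,600),interpolation=cv2.INTER_CUBIC))
need(vw([.0435,0,.2135]),np.radians(95))
E
```

```text
t 7.12 pos [0.6132 0.0365 0.246 ] yaw 95.11 tilt [ 1.5e-03 -1.0e-04 -1.0e+00] F [ 0.18 -0.11  0.18] M [ 0.02 -0.02 -0.01] open 0.0396
turn shares [0.003  0.0004 0.0038] slide shares now [0.0007 0.0003 0.0812] slide after turn [0.0007 0.0004 0.0812] dist 0.0325 rows 1.0
```

View pics/t5.png

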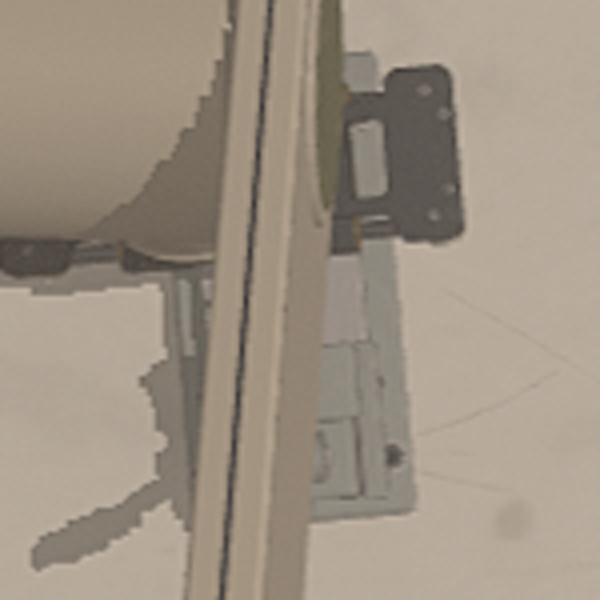

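View pics/s5.png

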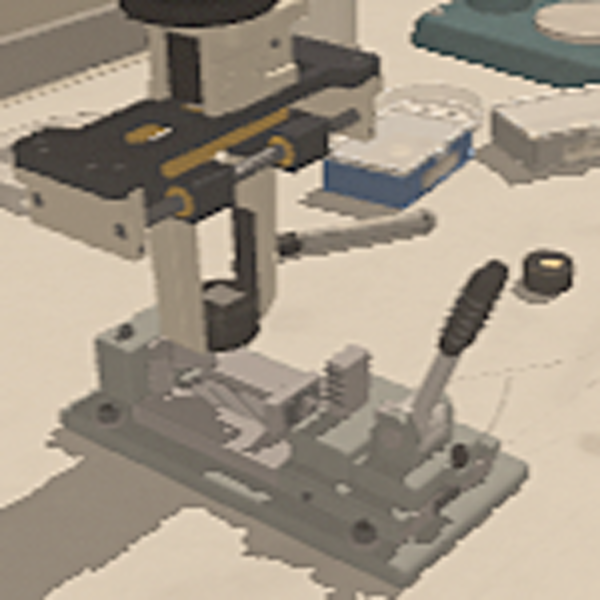

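Emit:
arm_command(motion=[{"slide": [0,0,0.03],"turn": [0,0,0]},{"slide": [0,0,0.03],"turn": [0,0,0]},{"slide": [0,0,0.02],"turn": [0,0,0]},{"slide": [0,0,0],"turn": [0,0,0]},{"slide": [0,0,0],"turn": [0,0,0]}])

```text
t: 7.53
tool_pos: [0.6122, 0.0369, 0.2116]
orientation: [-2.118, -2.318, 0.002]
force: [-0.4, -0.7, -0.7]
opening: 0.0396
```

Emit:
arm_command(motion=[{"slide": [0,0,0.0015],"turn": [0,0,0]},{"slide": [0,0,0.0015],"turn": [0,0,0]},{"slide": [0,0,0.001],"turn": [0,0,0]},{"slide": [0,0,0],"turn": [0,0,0]},{"slide": [0,0,0],"turn": [0,0,0]}])

```text
t: 7.95
tool_pos: [0.6127, 0.0369, 0.2113]
orientation: [2.119, 2.319, 0.0]
force: [-0.8, 0.1, -0.4]
opening: 0.0397
```

```bash
python3 - <<'E'
from h import *
from plant import robot
c=robot.read_camera("scene");u0,v0=(250,190)
i=np.clip(255*(c["pixels"]/255.)**.6,0,255).astype(np.uint8)
cv2.imwrite("pics/s6.png",cv2.resize(i[v0:v0+90,u0:u0+120],(720,540),interpolation=cv2.INTER_CUBIC))
need(vw([.0435,0,.2107]),np.radians(95))
E
```

```text
t 8.00 pos [0.6127 0.0369 0.2113] yaw 95.17 tilt [ 2.e-04  0.e+00 -1.e+00] F [-0.94  0.41 -1.34] M [ 0.05 -0.07 -0.02] open 0.0400
turn shares [0.0004 0.     0.0059] slide shares now [-0.0005  0.0016  0.0015] slide after turn [-0.0005  0.0016  0.0015] dist 0.0009 rows 1.0
```

View pics/s6.png

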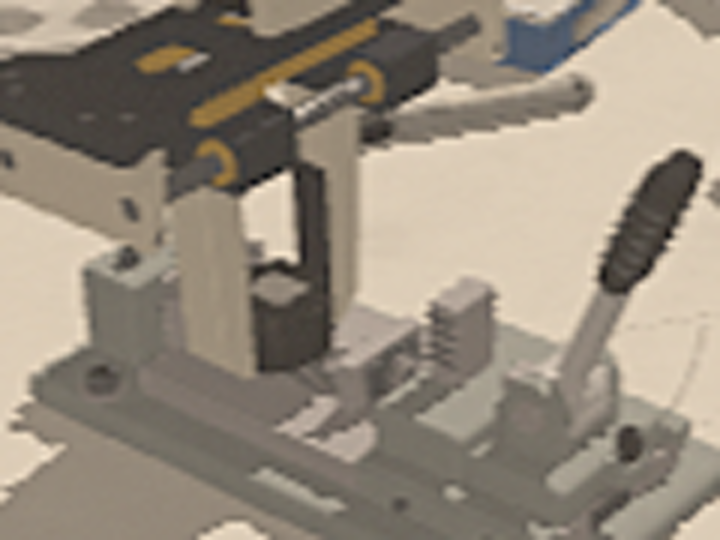

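Emit:
arm_command(motion=[{"slide": [0,0,0.001],"turn": [0,0,0]},{"slide": [0,0,0.001],"turn": [0,0,0]},{"slide": [0,0,0],"turn": [0,0,0]},{"slide": [0,0,0],"turn": [0,0,0]},{"slide": [0,0,0],"turn": [0,0,0]}])

```text
t: 8.42
tool_pos: [0.6126, 0.0369, 0.2103]
orientation: [2.119, 2.319, -0.0]
force: [-0.5, -0.1, -0.4]
opening: 0.0394
```

```bash
python3 -c "
from h import *
st()"
```

```text
t 8.42 pos [0.6126 0.0369 0.2103] yaw 95.17 tilt [ 0. -0. -1.] F [-0.45 -0.08 -0.37] M [0.02 0.03 0.05] open 0.0394
```

Emit:
arm_command(motion=[{"slide": [0,0,0.001],"turn": [0,0,0]},{"slide": [0,0,0.001],"turn": [0,0,0]},{"slide": [0,0,0],"turn": [0,0,0]},{"slide": [0,0,0],"turn": [0,0,0]},{"slide": [0,0,0],"turn": [0,0,0]}])

```text
t: 8.83
tool_pos: [0.6127, 0.0369, 0.2098]
orientation: [2.119, 2.319, 0.0]
force: [-0.8, -0.3, 3.0]
opening: 0.0391
```

```bash
python3 -c "
from h import *
st()"
```

```text
t 8.83 pos [0.6127 0.0369 0.2098] yaw 95.17 tilt [ 3.e-04 -0.e+00 -1.e+00] F [-0.83 -0.31  3.04] M [ 0.11  0.24 -0.01] open 0.0391
```

The specimen touches the bed (about 3 N up). Releasing.

Emit:
arm_command(motion=[{"slide": [0,0,0],"turn": [0,0,0]},{"slide": [0,0,0],"turn": [0,0,0]},{"slide": [0,0,0],"turn": [0,0,0]},{"slide": [0,0,0],"turn": [0,0,0]},{"slide": [0,0,0],"turn": [0,0,0]}], gripper=58)

```text
t: 9.25
tool_pos: [0.6126, 0.0369, 0.2094]
orientation: [-2.119, -2.319, 0.0]
force: [-0.3, -0.7, -0.1]
opening: 0.0541
```

Emit:
arm_command(motion=[{"slide": [0,0,-0.02],"turn": [0,0,0]},{"slide": [0,0,-0.05],"turn": [0,0,0]},{"slide": [0,0,-0.07],"turn": [0,0,0]},{"slide": [0,0,-0.07],"turn": [0,0,0]},{"slide": [0,0,0],"turn": [0,0,0]}])

```text
t: 9.67
tool_pos: [0.6149, 0.0369, 0.3013]
orientation: [2.114, 2.314, 0.01]
force: [0.9, -0.2, 1.9]
opening: 0.0537
```

```bash
python3 - <<'E'
from h import *
from plant import robot
for n in("top","scene"):
    c=robot.read_camera(n);u0,v0=(190,160) if n=="top" else (250,190)
    i=np.clip(255*(c["pixels"]/255.)**.6,0,255).astype(np.uint8)
    cv2.imwrite(f"pics/{n[0]}7.png",cv2.resize(i[v0:v0+(150 if n=="top" else 90),u0:u0+(150 if n=="top" else 120)],(600,600) if n=="top" else (720,540),interpolation=cv2.INTER_CUBIC))
need(vw([-.0405,0,.2107]),np.radians(95))
E
```

```text
t 9.77 pos [0.6134 0.0369 0.2961] yaw 95.17 tilt [ 4.3e-03 -1.0e-04 -1.0e+00] F [-0.43 -0.02 -1.1 ] M [ 0.03  0.05 -0.02] open 0.0541
turn shares [0.0085 0.001  0.0058] slide shares now [ 0.0005 -0.2112  0.2125] slide after turn [-2.000e-04 -2.103e-01  2.134e-01] dist 0.1198 rows 3.0
```

View pics/t7.png

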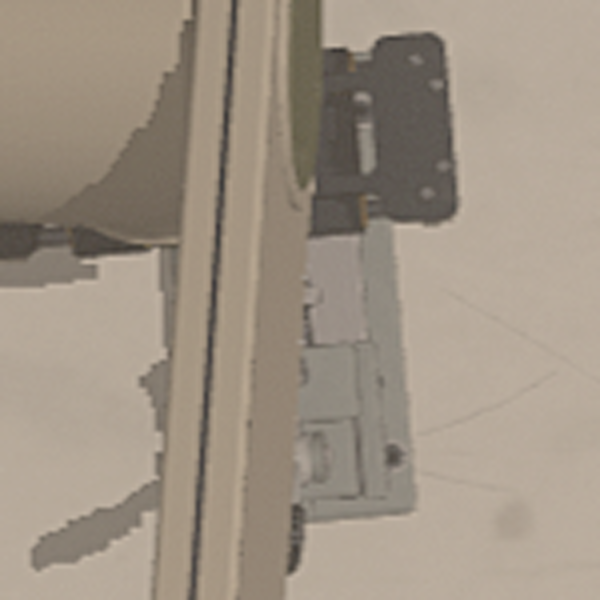

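View pics/s7.png

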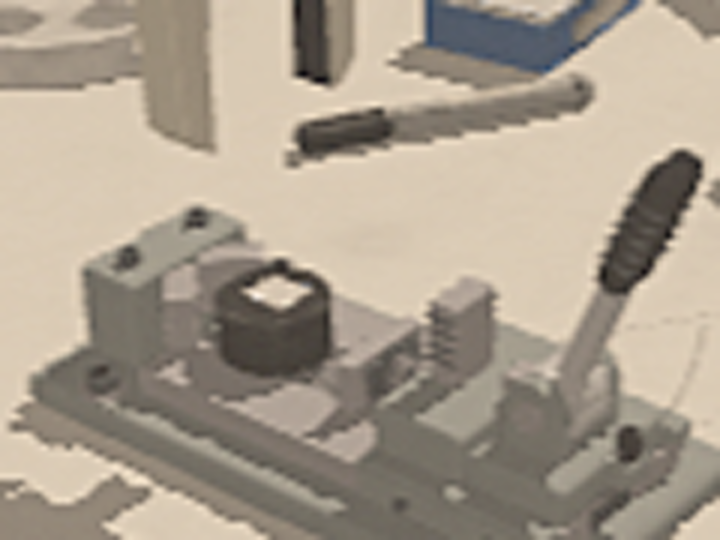

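```bash
python3 - <<'E'
from h import *
s,K,T=load("scene0.npz")
p=np.array([273/6+250-.4,290/6+190-.4])
for off in((0,0),(.8,2.4)):
    P=cast(p-off,.043,K,T)[0];print(P,(VR.T@(P-VO)*1000).round(1))
E
```

```text
[0.61348882 0.03451019 0.043     ] [43.5 -2.3 43. ]
[0.62198492 0.02905017 0.043     ] [51.4 -8.5 43. ]
```

Emit:
arm_command(motion=[{"slide": [-0.1,0,0],"turn": [0,0,0]},{"slide": [-0.1,0,0],"turn": [0,0,0]},{"slide": [-0.1,0,0],"turn": [0,0,0]},{"slide": [-0.1,0,0],"turn": [0,0,0]},{"slide": [-0.1,0,0],"turn": [0,0,0]}])

```text
t: 10.18
tool_pos: [0.63, -0.1638, 0.2919]
orientation: [-2.117, -2.318, 0.002]
force: [0.9, 0.6, 0.2]
opening: 0.0542
```

```bash
python3 - <<'E'
from h import *
from plant import robot
c=robot.read_camera("top");np.savez("top1.npz",**c)
u0,v0=195,165
i=np.clip(255*(c["pixels"]/255.)**.6,0,255).astype(np.uint8)
cv2.imwrite("pics/t8.png",cv2.resize(i[v0:v0+145,u0:u0+130],(520,580),interpolation=cv2.INTER_CUBIC))
st()
E
```

```text
t 10.23 pos [ 0.6297 -0.1709  0.2921] yaw 94.95 tilt [-0.0017 -0.0033 -1.    ] F [-3.05 -3.01  1.72] M [-0.05  0.08  0.01] open 0.0540
```

View pics/t8.png

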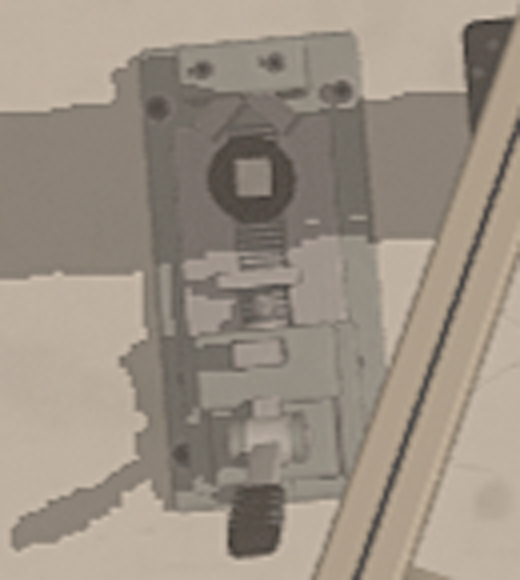

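```bash
python3 - <<'E'
from h import *
s,K,T=load("top1.npz")
P=cast(np.array([252,179])/4+[195,165]-.4,.043,K,T)[0];print(P,(VR.T@(P-VO)*1000).round(1))
t=vw([-.0405,-.0005,.30]);print(t);need(t,np.radians(95))
E
```

```text
[0.61109548 0.03619033 0.043     ] [41.2 -0.4 43. ]
[0.52969769 0.0289721  0.3       ]
t 10.23 pos [ 0.6297 -0.1709  0.2921] yaw 94.95 tilt [-0.0017 -0.0033 -1.    ] F [-3.05 -3.01  1.72] M [-0.05  0.08  0.01] open 0.0540
turn shares [-0.004   0.0063 -0.0018] slide shares now [ 0.5194 -0.2061 -0.021 ] slide after turn [ 0.5197 -0.2055 -0.0198] dist 0.2237 rows 6.0
```

Emit:
arm_command(motion=[{"slide": [0.087,-0.034,0],"turn": [0,0,0]},{"slide": [0.087,-0.034,0],"turn": [0,0,0]},{"slide": [0.087,-0.034,0],"turn": [0,0,0]},{"slide": [0.087,-0.034,0],"turn": [0,0,0]},{"slide": [0.087,-0.034,0],"turn": [0,0,0]}])

```text
t: 10.65
tool_pos: [0.5456, 0.0062, 0.2918]
orientation: [-2.118, -2.317, 0.002]
force: [0.2, 0.1, -0.8]
opening: 0.054
```

Emit:
arm_command(motion=[{"slide": [0.085,-0.035,0],"turn": [0,0,0]},{"slide": [0,0,0],"turn": [0,0,0]},{"slide": [0,0,0],"turn": [0,0,0]},{"slide": [0,0,0],"turn": [0,0,0]},{"slide": [0,0,0],"turn": [0,0,0]}])

```text
t: 11.07
tool_pos: [0.5305, 0.0368, 0.2931]
orientation: [-2.12, -2.318, 0.001]
force: [0.1, -1.2, 0.2]
opening: 0.0541
```

```bash
python3 - <<'E'
from h import *
from plant import robot
c=robot.read_camera("scene");u0,v0=(250,170)
i=np.clip(255*(c["pixels"]/255.)**.6,0,255).astype(np.uint8)
cv2.imwrite("pics/s9.png",cv2.resize(i[v0:v0+110,u0:u0+140],(700,550),interpolation=cv2.INTER_CUBIC))
need(vw([-.0405,-.0005,.236]),np.radians(95))
E
```

```text
t 11.12 pos [0.5306 0.0366 0.2932] yaw 95.10 tilt [-4.e-04 -2.e-04 -1.e+00] F [ 0.69 -0.8  -0.1 ] M [0.04 0.01 0.05] open 0.0539
turn shares [-0.0008  0.0004  0.0035] slide shares now [-0.0187 -0.0039  0.143 ] slide after turn [-0.0188 -0.0039  0.143 ] dist 0.0577 rows 2.0
```

View pics/s9.png

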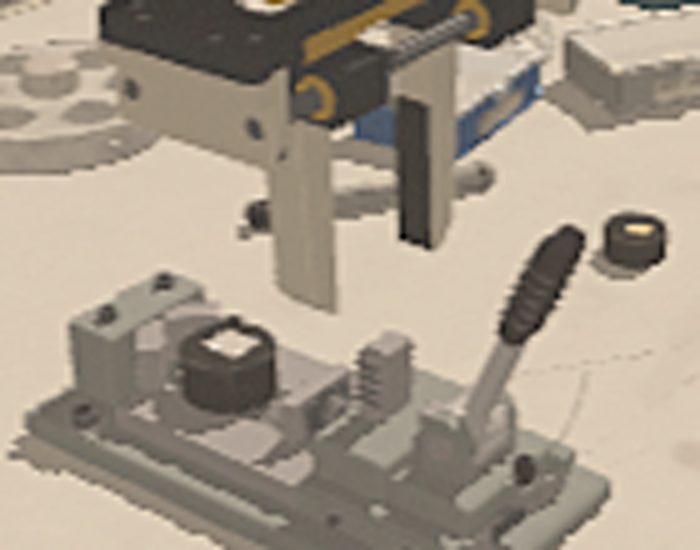

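Emit:
arm_command(motion=[{"slide": [-0.019,-0.004,0.04],"turn": [0,0,0.003]},{"slide": [0,0,0.05],"turn": [0,0,0]},{"slide": [0,0,0.03],"turn": [0,0,0]},{"slide": [0,0,0.02],"turn": [0,0,0]},{"slide": [0,0,0],"turn": [0,0,0]}])

```text
t: 11.53
tool_pos: [0.5285, 0.0293, 0.2352]
orientation: [-2.12, -2.314, 0.004]
force: [-0.0, -0.1, -0.5]
opening: 0.0538
```

```bash
python3 - <<'E'
from h import *
from plant import robot
c=robot.read_camera("scene");u0,v0=(250,170)
i=np.clip(255*(c["pixels"]/255.)**.6,0,255).astype(np.uint8)
cv2.imwrite("pics/s10.png",cv2.resize(i[v0:v0+110,u0:u0+140],(700,550),interpolation=cv2.INTER_CUBIC))
need(vw([-.0405,-.0005,.236]),np.radians(95))
E
```

```text
t 11.58 pos [0.529  0.0295 0.2365] yaw 95.04 tilt [-2.4e-03  1.0e-04 -1.0e+00] F [ 0.39 -0.6  -0.2 ] M [ 0.05  0.03 -0.01] open 0.0539
turn shares [-0.0047 -0.0006  0.0015] slide shares now [-0.0013  0.0015  0.0013] slide after turn [-0.0013  0.0015  0.0013] dist 0.001 rows 1.0
```

View pics/s10.png

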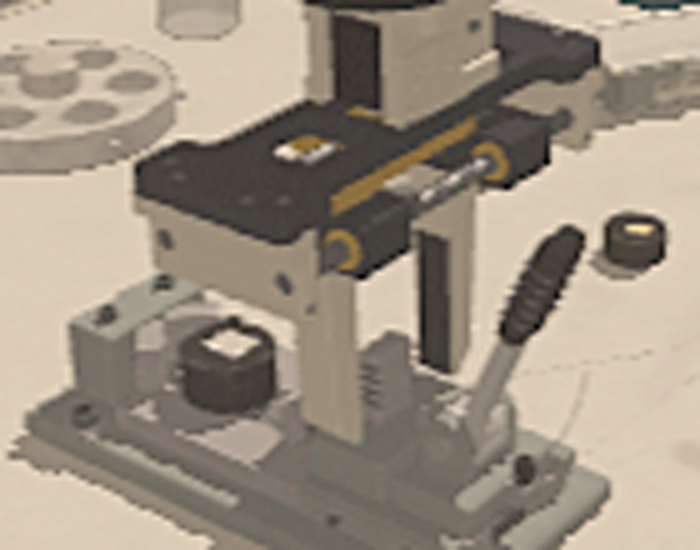

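Fingers straddle the finger grip. Closing on it.

Emit:
arm_command(motion=[{"slide": [0,0,0],"turn": [0,0,0]},{"slide": [0,0,0],"turn": [0,0,0]},{"slide": [0,0,0],"turn": [0,0,0]},{"slide": [0,0,0],"turn": [0,0,0]},{"slide": [0,0,0],"turn": [0,0,0]}], gripper=10, grip_force=30)

```text
t: 12.0
tool_pos: [0.5296, 0.0298, 0.2381]
orientation: [2.12, 2.317, 0.001]
force: [0.2, 0.2, 0.2]
opening: 0.0253
```

Emit:
arm_command(motion=[{"slide": [0,0,0],"turn": [0,0,0]},{"slide": [0,0,0],"turn": [0,0,0]},{"slide": [0,0,0],"turn": [0,0,0]},{"slide": [0,0,0],"turn": [0,0,0]},{"slide": [0,0,0],"turn": [0,0,0]}])

```text
t: 12.42
tool_pos: [0.5296, 0.0291, 0.2381]
orientation: [2.12, 2.316, -0.001]
force: [0.3, -5.5, 2.7]
opening: 0.0217
```

```bash
python3 - <<'E'
from h import *
st()
E
```

```text
t 12.42 pos [0.5296 0.0291 0.2381] yaw 95.08 tilt [ 0.001  -0.0014 -1.    ] F [ 0.33 -5.49  2.74] M [-0.77 -0.01  0.02] open 0.0217
```

Emit:
arm_command(motion=[{"slide": [-0.001,0.006,0],"turn": [0,0,0]},{"slide": [-0.0005,0.008,0],"turn": [0,0,0]},{"slide": [0,0.008,0],"turn": [0,0,0]},{"slide": [0,0.008,0],"turn": [0,0,0]},{"slide": [0,0.007,0],"turn": [0,0,0]}])

```text
t: 12.83
tool_pos: [0.5442, 0.0303, 0.2381]
orientation: [2.121, 2.318, -0.001]
force: [-4.0, -2.2, 5.4]
opening: 0.0214
```

```bash
cat > jf.py <<'E'
from h import *
s,R,y=st()
v=VR.T@(s["tool_pos"]-VO)*1000; f=VR.T@s["force"]
print("vise-frame tool",v.round(2),"force",f.round(2))
E
python3 jf.py
```

```text
t 12.83 pos [0.5442 0.0303 0.2381] yaw 95.09 tilt [-4.e-04 -6.e-04 -1.e+00] F [-4.01 -2.16  5.41] M [-0.38  0.61  0.02] open 0.0214
vise-frame tool [-25.93  -0.46 238.1 ] force [-4.18 -1.8   5.41]
```

Emit:
arm_command(motion=[{"slide": [0,0.004,-0.001],"turn": [0,0,0]},{"slide": [0,0.004,0],"turn": [0,0,0]},{"slide": [0,0.004,0],"turn": [0,0,0]},{"slide": [0,0.004,0],"turn": [0,0,0]},{"slide": [0,0.004,0],"turn": [0,0,0]}])

```text
t: 13.25
tool_pos: [0.5521, 0.031, 0.2381]
orientation: [2.121, 2.318, -0.001]
force: [-4.3, -2.8, 3.7]
opening: 0.0218
```

```bash
python3 jf.py
```

```text
t 13.25 pos [0.5521 0.031  0.2381] yaw 95.08 tilt [-3.e-04 -5.e-04 -1.e+00] F [-4.29 -2.78  3.73] M [-0.57  0.61  0.01] open 0.0218
vise-frame tool [-17.99  -0.43 238.11] force [-4.52 -2.4   3.73]
```

Emit:
arm_command(motion=[{"slide": [0,0.004,0],"turn": [0,0,0]},{"slide": [0,0.004,0],"turn": [0,0,0]},{"slide": [0,0.003,0],"turn": [0,0,0]},{"slide": [0,0.003,0],"turn": [0,0,0]},{"slide": [0,0.002,0],"turn": [0,0,0]}])

```text
t: 13.67
tool_pos: [0.5585, 0.0316, 0.2381]
orientation: [2.121, 2.318, -0.001]
force: [-3.6, -2.4, 4.9]
opening: 0.0216
```

```bash
python3 jf.py; python3 - <<'E'
from h import *
from plant import robot
c=robot.read_camera("scene");u0,v0=(250,190)
i=np.clip(255*(c["pixels"]/255.)**.6,0,255).astype(np.uint8)
cv2.imwrite("pics/s11.png",cv2.resize(i[v0:v0+90,u0:u0+120],(720,540),interpolation=cv2.INTER_CUBIC))
E
```

```text
t 13.67 pos [0.5585 0.0316 0.2381] yaw 95.08 tilt [-2.e-04 -4.e-04 -1.e+00] F [-3.56 -2.39  4.91] M [-0.62  0.66  0.04] open 0.0216
vise-frame tool [-11.55  -0.4  238.09] force [-3.75 -2.07  4.91]
```

View pics/s11.png

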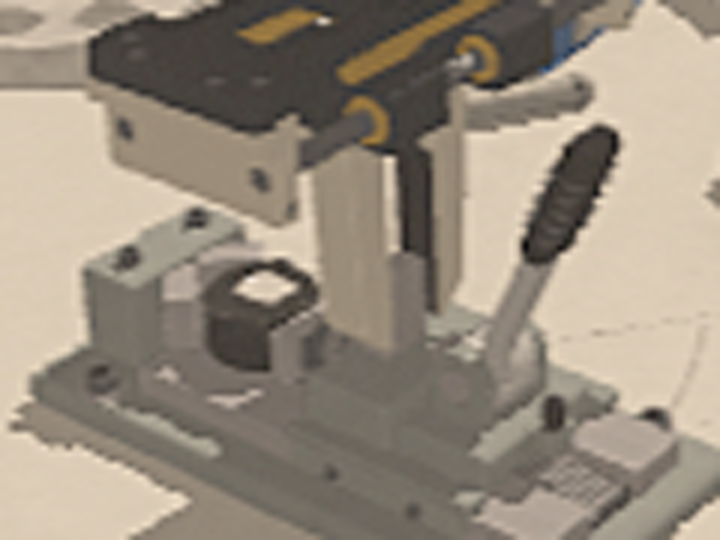

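Emit:
arm_command(motion=[{"slide": [0,0.0004,0],"turn": [0,0,0]},{"slide": [0,0.0004,0],"turn": [0,0,0]},{"slide": [0,0.0004,0],"turn": [0,0,0]},{"slide": [0,0.0002,0],"turn": [0,0,0]},{"slide": [0,0,0],"turn": [0,0,0]}])

```text
t: 14.13
tool_pos: [0.559, 0.0317, 0.2381]
orientation: [2.121, 2.318, -0.001]
force: [-4.1, -4.2, 4.2]
opening: 0.0216
```

```bash
python3 jf.py
```

```text
t 14.13 pos [0.559  0.0317 0.2381] yaw 95.08 tilt [-1.e-04 -3.e-04 -1.e+00] F [-4.07 -4.17  4.24] M [-0.66  0.61  0.09] open 0.0216
vise-frame tool [-11.07  -0.38 238.1 ] force [-4.41 -3.8   4.24]
```

Emit:
arm_command(motion=[{"slide": [0,0.0004,0],"turn": [0,0,0]},{"slide": [0,0.0004,0],"turn": [0,0,0]},{"slide": [0,0.0004,0],"turn": [0,0,0]},{"slide": [0,0.0002,0],"turn": [0,0,0]},{"slide": [0,0,0],"turn": [0,0,0]}])

```text
t: 14.55
tool_pos: [0.5596, 0.0317, 0.2381]
orientation: [2.121, 2.318, -0.001]
force: [-3.9, -3.9, 4.2]
opening: 0.0215
```

```bash
python3 jf.py
```

```text
t 14.55 pos [0.5596 0.0317 0.2381] yaw 95.08 tilt [-1.e-04 -3.e-04 -1.e+00] F [-3.86 -3.89  4.19] M [-0.65  0.66  0.06] open 0.0215
vise-frame tool [-10.52  -0.37 238.07] force [-4.19 -3.54  4.19]
```

Emit:
arm_command(motion=[{"slide": [0,0.0004,0],"turn": [0,0,0]},{"slide": [0,0.0004,0],"turn": [0,0,0]},{"slide": [0,0.0004,0],"turn": [0,0,0]},{"slide": [0,0.0002,0],"turn": [0,0,0]},{"slide": [0,0,0],"turn": [0,0,0]}])

```text
t: 14.97
tool_pos: [0.5601, 0.0318, 0.2381]
orientation: [2.121, 2.318, -0.0]
force: [-4.2, -3.4, 4.2]
opening: 0.0215
```

```bash
python3 jf.py
```

```text
t 14.97 pos [0.5601 0.0318 0.2381] yaw 95.08 tilt [-1.e-04 -4.e-04 -1.e+00] F [-4.18 -3.36  4.2 ] M [-0.65  0.64  0.01] open 0.0215
vise-frame tool [ -9.94  -0.36 238.08] force [-4.45 -2.99  4.2 ]
```

Emit:
arm_command(motion=[{"slide": [0,0.0004,0],"turn": [0,0,0]},{"slide": [0,0.0004,0],"turn": [0,0,0]},{"slide": [0,0.0004,0],"turn": [0,0,0]},{"slide": [0,0.0002,0],"turn": [0,0,0]},{"slide": [0,0,0],"turn": [0,0,0]}])

```text
t: 15.38
tool_pos: [0.5607, 0.0318, 0.2381]
orientation: [2.121, 2.318, -0.0]
force: [-3.6, -4.4, 4.7]
opening: 0.022
```

```bash
python3 jf.py
```

```text
t 15.38 pos [0.5607 0.0318 0.2381] yaw 95.08 tilt [-1.e-04 -4.e-04 -1.e+00] F [-3.63 -4.35  4.66] M [-0.61  0.61  0.05] open 0.0220
vise-frame tool [ -9.39  -0.36 238.11] force [-3.99 -4.02  4.66]
```

Emit:
arm_command(motion=[{"slide": [0,0.0004,0],"turn": [0,0,0]},{"slide": [0,0.0004,0],"turn": [0,0,0]},{"slide": [0,0.0004,0],"turn": [0,0,0]},{"slide": [0,0.0002,0],"turn": [0,0,0]},{"slide": [0,0,0],"turn": [0,0,0]}])

```text
t: 15.8
tool_pos: [0.5613, 0.0319, 0.2381]
orientation: [2.121, 2.318, -0.0]
force: [-4.5, -3.7, 5.1]
opening: 0.022
```

```bash
python3 jf.py
```

```text
t 15.80 pos [0.5613 0.0319 0.2381] yaw 95.08 tilt [-0.e+00 -3.e-04 -1.e+00] F [-4.5  -3.7   5.07] M [-0.68  0.63 -0.01] open 0.0220
vise-frame tool [ -8.81  -0.36 238.1 ] force [-4.81 -3.3   5.07]
```

Emit:
arm_command(motion=[{"slide": [0,0.0004,0],"turn": [0,0,0]},{"slide": [0,0.0004,0],"turn": [0,0,0]},{"slide": [0,0.0002,0],"turn": [0,0,0]},{"slide": [0,0,0],"turn": [0,0,0]},{"slide": [0,0,0],"turn": [0,0,0]}])

```text
t: 16.22
tool_pos: [0.5616, 0.0319, 0.2381]
orientation: [2.121, 2.318, -0.001]
force: [-4.1, -3.3, 4.6]
opening: 0.0219
```

```bash
python3 jf.py
```

```text
t 16.22 pos [0.5616 0.0319 0.2381] yaw 95.08 tilt [-2.e-04 -3.e-04 -1.e+00] F [-4.14 -3.32  4.62] M [-0.6   0.67  0.04] open 0.0219
vise-frame tool [ -8.48  -0.36 238.07] force [-4.41 -2.95  4.62]
```

Emit:
arm_command(motion=[{"slide": [0,0.0004,0],"turn": [0,0,0]},{"slide": [0,0.0004,0],"turn": [0,0,0]},{"slide": [0,0.0004,0],"turn": [0,0,0]},{"slide": [0,0,0],"turn": [0,0,0]},{"slide": [0,0,0],"turn": [0,0,0]}])

```text
t: 16.63
tool_pos: [0.5621, 0.0319, 0.2381]
orientation: [-2.121, -2.318, 0.001]
force: [-4.7, -4.5, 5.5]
opening: 0.0218
```

```bash
python3 jf.py
```

```text
t 16.63 pos [0.5621 0.0319 0.2381] yaw 95.08 tilt [-3.e-04 -4.e-04 -1.e+00] F [-4.68 -4.47  5.54] M [-0.6   0.77  0.05] open 0.0218
vise-frame tool [ -8.01  -0.37 238.1 ] force [-5.05 -4.04  5.54]
```

Emit:
arm_command(motion=[{"slide": [0,0.0004,0],"turn": [0,0,0]},{"slide": [0,0.0003,0],"turn": [0,0,0]},{"slide": [0,0,0],"turn": [0,0,0]},{"slide": [0,0,0],"turn": [0,0,0]},{"slide": [0,0,0],"turn": [0,0,0]}])

```text
t: 17.05
tool_pos: [0.5622, 0.032, 0.2381]
orientation: [-2.121, -2.318, 0.001]
force: [-5.2, -3.4, 6.0]
opening: 0.0219
```

```bash
python3 jf.py
```

```text
t 17.05 pos [0.5622 0.032  0.2381] yaw 95.08 tilt [-7.e-04 -4.e-04 -1.e+00] F [-5.22 -3.41  6.03] M [-0.68  0.82  0.02] open 0.0219
vise-frame tool [ -7.84  -0.36 238.09] force [-5.49 -2.94  6.03]
```

Emit:
arm_command(motion=[{"slide": [0,0.0004,0],"turn": [0,0,0]},{"slide": [0,0.0004,0],"turn": [0,0,0]},{"slide": [0,0,0],"turn": [0,0,0]},{"slide": [0,0,0],"turn": [0,0,0]},{"slide": [0,0,0],"turn": [0,0,0]}])

```text
t: 17.47
tool_pos: [0.5624, 0.032, 0.2381]
orientation: [-2.12, -2.317, 0.002]
force: [-6.7, -2.8, 7.4]
opening: 0.0219
```

```bash
python3 jf.py
```

```text
t 17.47 pos [0.5624 0.032  0.2381] yaw 95.08 tilt [-1.2e-03 -4.0e-04 -1.0e+00] F [-6.73 -2.78  7.43] M [-0.67  1.08 -0.02] open 0.0219
vise-frame tool [ -7.65  -0.37 238.07] force [-6.94 -2.18  7.43]
```

Emit:
arm_command(motion=[{"slide": [0,0.0004,0],"turn": [0,0,0]},{"slide": [0,0.0004,0],"turn": [0,0,0]},{"slide": [0,0.0002,0],"turn": [0,0,0]},{"slide": [0,0,0],"turn": [0,0,0]},{"slide": [0,0,0],"turn": [0,0,0]}])

```text
t: 17.88
tool_pos: [0.5627, 0.032, 0.2381]
orientation: [-2.12, -2.317, 0.002]
force: [-8.7, -2.9, 8.5]
opening: 0.0218
```

```bash
python3 jf.py
```

```text
t 17.88 pos [0.5627 0.032  0.2381] yaw 95.09 tilt [-1.7e-03 -5.0e-04 -1.0e+00] F [-8.72 -2.88  8.46] M [-0.67  1.35 -0.02] open 0.0218
vise-frame tool [ -7.4   -0.36 238.1 ] force [-8.93 -2.11  8.46]
```

The push is about 4.6 N above friction, with the specimen seated. I'm opening gently and rising.

Emit:
arm_command(motion=[{"slide": [0,0,0],"turn": [0,0,0]},{"slide": [0,0,0],"turn": [0,0,0]},{"slide": [0,0,0],"turn": [0,0,0]},{"slide": [0,0,0],"turn": [0,0,0]},{"slide": [0,0,0],"turn": [0,0,0]}], gripper=50)

```text
t: 18.3
tool_pos: [0.5632, 0.0324, 0.2378]
orientation: [-2.121, -2.318, -0.0]
force: [-0.5, -1.3, -0.5]
opening: 0.0457
```

```bash
python3 jf.py; python3 - <<'E'
from h import *
from plant import robot
c=robot.read_camera("scene");u0,v0=(250,190)
i=np.clip(255*(c["pixels"]/255.)**.6,0,255).astype(np.uint8)
cv2.imwrite("pics/s12.png",cv2.resize(i[v0:v0+90,u0:u0+120],(720,540),interpolation=cv2.INTER_CUBIC))
E
```

```text
t 18.30 pos [0.5632 0.0324 0.2378] yaw 95.09 tilt [ 2.e-04  3.e-04 -1.e+00] F [-0.47 -1.32 -0.5 ] M [ 0.1  -0.02 -0.03] open 0.0457
vise-frame tool [-6.8200e+00 -5.0000e-02  2.3783e+02] force [-0.58 -1.28 -0.5 ]
```

View pics/s12.png

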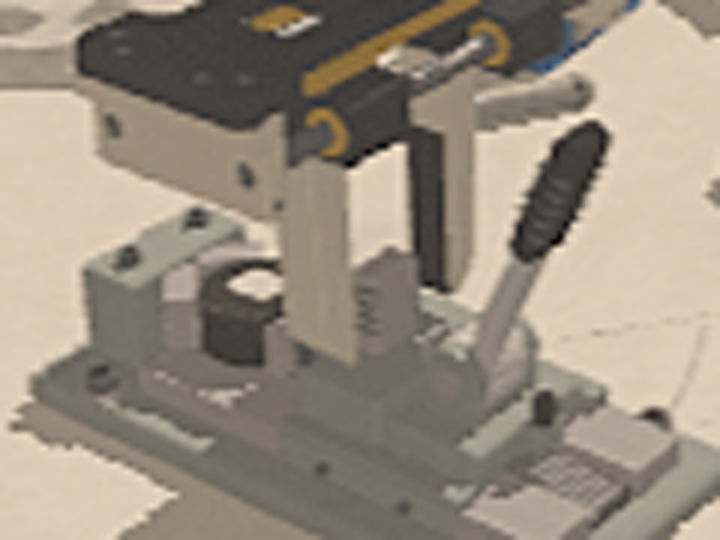

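Emit:
arm_command(motion=[{"slide": [0,0,-0.03],"turn": [0,0,0]},{"slide": [0,0,-0.05],"turn": [0,0,0]},{"slide": [0,0,-0.06],"turn": [0,0,0]},{"slide": [0,0,-0.05],"turn": [0,0,0]},{"slide": [0,0,0],"turn": [0,0,0]}])

```text
t: 18.77
tool_pos: [0.5649, 0.0322, 0.3202]
orientation: [2.116, 2.313, 0.009]
force: [0.5, 0.2, 0.3]
opening: 0.0466
```

Emit:
arm_command(motion=[{"slide": [0,-0.03,0],"turn": [0,0,0]},{"slide": [0,-0.04,0],"turn": [0,0,0]},{"slide": [0,-0.035,0],"turn": [0,0,0]},{"slide": [0,0,0],"turn": [0,0,0]},{"slide": [0,0,0],"turn": [0,0,0]}], gripper=0)

```text
t: 19.18
tool_pos: [0.5212, 0.0285, 0.3143]
orientation: [2.121, 2.317, 0.001]
force: [0.2, -0.2, 0.8]
opening: 0.0179
```

```bash
python3 jf.py; python3 - <<'E'
from h import *
from plant import robot
c=robot.read_camera("scene");u0,v0=(250,170)
i=np.clip(255*(c["pixels"]/255.)**.6,0,255).astype(np.uint8)
cv2.imwrite("pics/s13.png",cv2.resize(i[v0:v0+110,u0:u0+140],(700,550),interpolation=cv2.INTER_CUBIC))
E
```

```text
t 19.18 pos [0.5212 0.0285 0.3143] yaw 95.07 tilt [ 7.e-04  0.e+00 -1.e+00] F [ 0.17 -0.21  0.77] M [ 0.    0.06 -0.05] open 0.0179
vise-frame tool [-4.9040e+01 -2.6000e-01  3.1428e+02] force [ 0.16 -0.23  0.77]
```

View pics/s13.png

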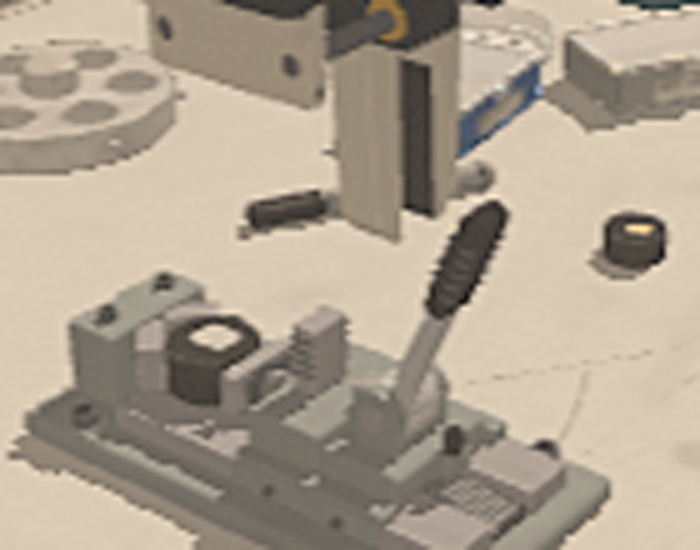

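Emit:
arm_command(motion=[{"slide": [0,0,0.004],"turn": [0,0,0]},{"slide": [0,-0.01,0],"turn": [0,0,0]},{"slide": [0,-0.01,0],"turn": [0,0,0]},{"slide": [0,-0.01,0],"turn": [0,0,0]},{"slide": [0,-0.01,0],"turn": [0,0,0]}])

```text
t: 19.65
tool_pos: [0.505, 0.027, 0.3122]
orientation: [-2.121, -2.318, 0.0]
force: [1.2, -0.3, -0.2]
opening: 0.0006
```

```bash
python3 jf.py
```

```text
t 19.65 pos [0.505  0.027  0.3122] yaw 95.08 tilt [-3.e-04  0.e+00 -1.e+00] F [ 1.15 -0.27 -0.24] M [ 0.05 -0.21 -0.02] open 0.0006
vise-frame tool [-6.5250e+01 -2.9000e-01  3.1217e+02] force [ 1.13 -0.37 -0.24]
```

Emit:
arm_command(motion=[{"slide": [0,-0.004,0.001],"turn": [0,0,0]},{"slide": [0,-0.004,0.002],"turn": [0,0,0]},{"slide": [0,-0.004,0.002],"turn": [0,0,0]},{"slide": [0,-0.004,0.002],"turn": [0,0,0]},{"slide": [0,-0.004,0.002],"turn": [0,0,0]}])

```text
t: 20.07
tool_pos: [0.4976, 0.0263, 0.3093]
orientation: [2.12, 2.317, 0.001]
force: [2.9, 0.0, 3.3]
opening: -0.0
```

```bash
python3 jf.py; python3 - <<'E'
from h import *
from plant import robot
c=robot.read_camera("scene");u0,v0=(250,170)
i=np.clip(255*(c["pixels"]/255.)**.6,0,255).astype(np.uint8)
cv2.imwrite("pics/s14.png",cv2.resize(i[v0:v0+110,u0:u0+140],(700,550),interpolation=cv2.INTER_CUBIC))
E
```

```text
t 20.07 pos [0.4976 0.0263 0.3093] yaw 95.08 tilt [ 0.0014  0.     -1.    ] F [2.95 0.04 3.34] M [ 0.11 -0.26  0.04] open -0.0000
vise-frame tool [-72.7   -0.32 309.28] force [ 2.94 -0.22  3.34]
```

View pics/s14.png

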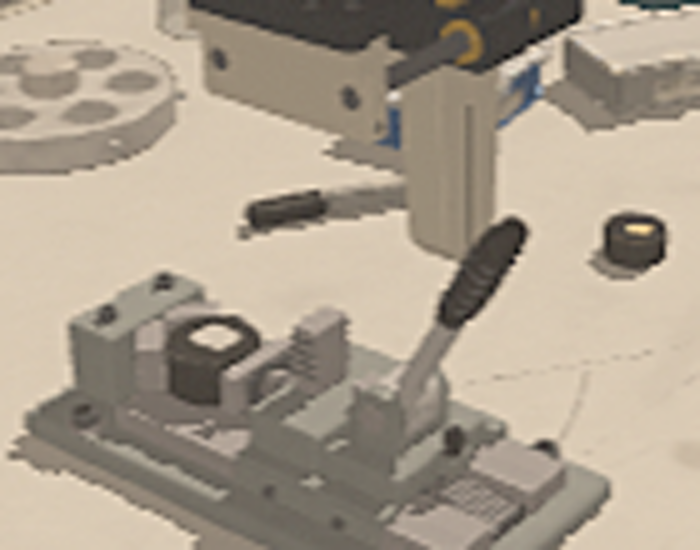

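The lever is turning (about 4 N) and the jaw hasn't moved. Continuing along the arc.

Emit:
arm_command(motion=[{"slide": [0,-0.006,0.0035],"turn": [0,0,0]},{"slide": [0,-0.006,0.0035],"turn": [0,0,0]},{"slide": [0,-0.006,0.0035],"turn": [0,0,0]},{"slide": [0,-0.006,0.0035],"turn": [0,0,0]},{"slide": [0,-0.006,0.004],"turn": [0,0,0]}])

```text
t: 20.53
tool_pos: [0.4861, 0.0252, 0.3028]
orientation: [2.119, 2.316, 0.004]
force: [4.9, 1.2, 8.8]
opening: 0.0004
```

```bash
python3 jf.py
```

```text
t 20.53 pos [0.4861 0.0252 0.3028] yaw 95.08 tilt [ 3.4e-03 -1.0e-04 -1.0e+00] F [4.92 1.17 8.75] M [ 0.17 -0.63 -0.03] open 0.0004
vise-frame tool [-84.24  -0.42 302.8 ] force [5.01 0.74 8.75]
```

Emit:
arm_command(motion=[{"slide": [0,-0.0055,0.0045],"turn": [0,0,0]},{"slide": [0,-0.0055,0.0045],"turn": [0,0,0]},{"slide": [0,-0.005,0.0045],"turn": [0,0,0]},{"slide": [0,-0.005,0.005],"turn": [0,0,0]},{"slide": [0,-0.005,0.005],"turn": [0,0,0]}])

```text
t: 20.95
tool_pos: [0.476, 0.0243, 0.2941]
orientation: [2.119, 2.315, 0.004]
force: [1.9, 1.0, 12.9]
opening: 0.0003
```

```bash
python3 jf.py; python3 - <<'E'
from h import *
from plant import robot
c=robot.read_camera("scene");u0,v0=(250,170)
i=np.clip(255*(c["pixels"]/255.)**.6,0,255).astype(np.uint8)
cv2.imwrite("pics/s15.png",cv2.resize(i[v0:v0+110,u0:u0+140],(700,550),interpolation=cv2.INTER_CUBIC))
E
```

```text
t 20.95 pos [0.476  0.0243 0.2941] yaw 95.09 tilt [ 4.2e-03 -2.0e-04 -1.0e+00] F [ 1.86  1.03 12.91] M [ 0.14 -0.16 -0.  ] open 0.0003
vise-frame tool [-94.39  -0.48 294.11] force [ 1.95  0.86 12.91]
```

View pics/s15.png

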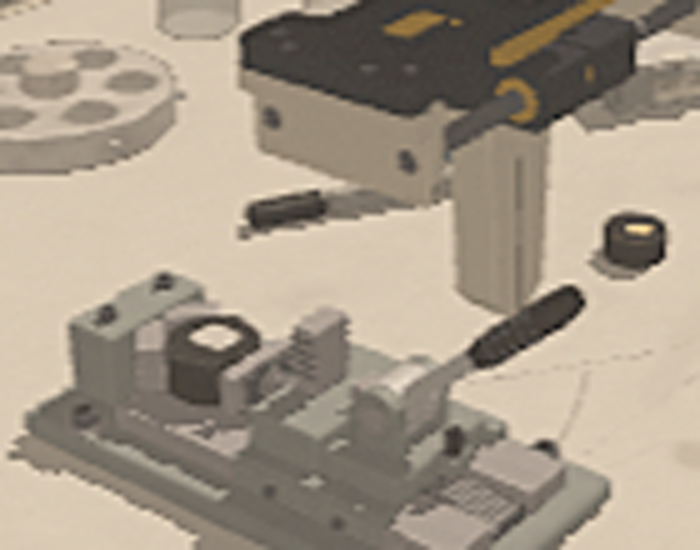

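Emit:
arm_command(motion=[{"slide": [0,-0.0045,0.0055],"turn": [0,0,0]},{"slide": [0,-0.0045,0.0055],"turn": [0,0,0]},{"slide": [0,-0.0045,0.0055],"turn": [0,0,0]},{"slide": [0,-0.0045,0.0055],"turn": [0,0,0]},{"slide": [0,-0.0045,0.0055],"turn": [0,0,0]}])

```text
t: 21.42
tool_pos: [0.4669, 0.0234, 0.2828]
orientation: [2.119, 2.316, 0.003]
force: [0.2, 0.1, 10.8]
opening: 0.0005
```

```bash
python3 jf.py
```

```text
t 21.42 pos [0.4669 0.0234 0.2828] yaw 95.08 tilt [ 3.3e-03 -4.0e-04 -1.0e+00] F [ 0.24  0.06 10.79] M [-0.02 -0.06 -0.03] open 0.0005
vise-frame tool [-103.58   -0.55  282.82] force [ 0.25  0.04 10.79]
```

Emit:
arm_command(motion=[{"slide": [0,-0.0035,0.006],"turn": [0,0,0]},{"slide": [0,-0.0035,0.006],"turn": [0,0,0]},{"slide": [0,-0.0035,0.006],"turn": [0,0,0]},{"slide": [0,-0.0035,0.006],"turn": [0,0,0]},{"slide": [0,-0.003,0.006],"turn": [0,0,0]}])

```text
t: 21.83
tool_pos: [0.4596, 0.0228, 0.2699]
orientation: [2.12, 2.317, 0.001]
force: [0.6, 1.4, 6.9]
opening: 0.0001
```

```bash
python3 jf.py; python3 - <<'E'
from h import *
from plant import robot
c=robot.read_camera("scene");u0,v0=(250,170)
i=np.clip(255*(c["pixels"]/255.)**.6,0,255).astype(np.uint8)
cv2.imwrite("pics/s16.png",cv2.resize(i[v0:v0+110,u0:u0+140],(700,550),interpolation=cv2.INTER_CUBIC))
E
```

```text
t 21.83 pos [0.4596 0.0228 0.2699] yaw 95.08 tilt [ 1.4e-03 -5.0e-04 -1.0e+00] F [0.59 1.38 6.88] M [-0.14 -0.   -0.02] open 0.0001
vise-frame tool [-110.86   -0.57  269.94] force [0.7  1.32 6.88]
```

View pics/s16.png

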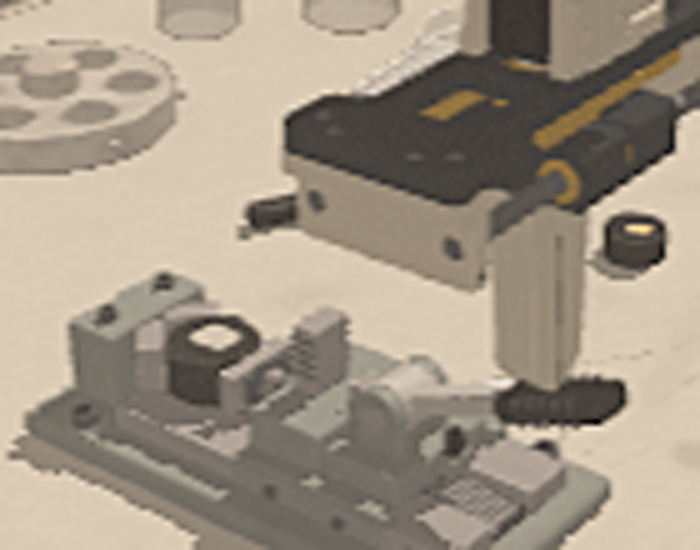

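Emit:
arm_command(motion=[{"slide": [0,-0.0025,0.0065],"turn": [0,0,0]},{"slide": [0,-0.0025,0.0065],"turn": [0,0,0]},{"slide": [0,-0.002,0.0065],"turn": [0,0,0]},{"slide": [0,-0.002,0.0065],"turn": [0,0,0]},{"slide": [0,-0.002,0.0065],"turn": [0,0,0]}])

```text
t: 22.3
tool_pos: [0.4549, 0.0224, 0.256]
orientation: [2.121, 2.317, -0.0]
force: [1.1, -1.0, 2.5]
opening: 0.0005
```

```bash
python3 jf.py
```

```text
t 22.30 pos [0.4549 0.0224 0.256 ] yaw 95.08 tilt [ 2.e-04 -4.e-04 -1.e+00] F [ 1.11 -0.98  2.51] M [-0.26 -0.29  0.01] open 0.0005
vise-frame tool [-115.61   -0.53  255.99] force [ 1.02 -1.08  2.51]
```

Emit:
arm_command(motion=[{"slide": [0,-0.001,0.005],"turn": [0,0,0]},{"slide": [0,-0.001,0.005],"turn": [0,0,0]},{"slide": [0,0,0.005],"turn": [0,0,0]},{"slide": [0,0,0.003],"turn": [0,0,0]},{"slide": [0,0,0],"turn": [0,0,0]}])

```text
t: 22.72
tool_pos: [0.4537, 0.0226, 0.2481]
orientation: [-2.12, -2.317, 0.001]
force: [-1.1, -0.3, -0.4]
opening: 0.0004
```

```bash
python3 jf.py; python3 - <<'E'
from h import *
from plant import robot
c=robot.read_camera("scene");u0,v0=(250,170)
i=np.clip(255*(c["pixels"]/255.)**.6,0,255).astype(np.uint8)
cv2.imwrite("pics/s17.png",cv2.resize(i[v0:v0+110,u0:u0+140],(700,550),interpolation=cv2.INTER_CUBIC))
E
```

```text
t 22.72 pos [0.4537 0.0226 0.2481] yaw 95.08 tilt [-1.7e-03  3.0e-04 -1.0e+00] F [-1.12 -0.27 -0.35] M [ 0.06 -0.05  0.03] open 0.0004
vise-frame tool [-1.1677e+02 -2.2000e-01  2.4811e+02] force [-1.14 -0.17 -0.35]
```

View pics/s17.png

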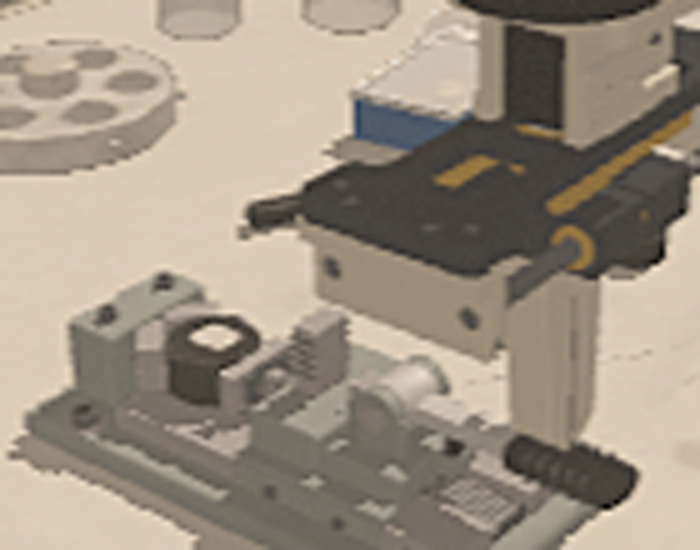

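The force dropped to zero and the lever is level, so it snapped over. Lifting clear to check.

Emit:
arm_command(motion=[{"slide": [0,0,-0.03],"turn": [0,0,0]},{"slide": [0,0,-0.06],"turn": [0,0,0]},{"slide": [0,0,-0.07],"turn": [0,0,0]},{"slide": [0,0,-0.07],"turn": [0,0,0]},{"slide": [0,0,-0.05],"turn": [0,0,0]}])

```text
t: 23.18
tool_pos: [0.4544, 0.0226, 0.3635]
orientation: [2.12, 2.317, 0.002]
force: [0.7, -0.7, 0.5]
opening: 0.0004
```

Emit:
arm_command(motion=[{"slide": [-0.08,0,0],"turn": [0,0,0]},{"slide": [-0.1,0,0],"turn": [0,0,0]},{"slide": [-0.1,0,0],"turn": [0,0,0]},{"slide": [-0.1,0,0],"turn": [0,0,0]},{"slide": [-0.08,0,0],"turn": [0,0,0]}])

```text
t: 23.6
tool_pos: [0.4703, -0.1632, 0.3611]
orientation: [2.121, 2.317, -0.0]
force: [0.6, -0.9, -0.8]
opening: 0.0004
```

Emit:
arm_command(motion=[{"slide": [0,0,0],"turn": [0,0,0]},{"slide": [0,0,0],"turn": [0,0,0]},{"slide": [0,0,0],"turn": [0,0,0]},{"slide": [0,0,0],"turn": [0,0,0]},{"slide": [0,0,0],"turn": [0,0,0]}])

```text
t: 24.02
tool_pos: [0.4705, -0.1596, 0.3609]
orientation: [-2.119, -2.319, -0.0]
force: [-0.2, 0.6, 0.4]
opening: 0.0006
```

```bash
python3 jf.py; python3 - <<'E'
from h import *
from plant import robot
for n,(u0,v0,w,h,f) in dict(scene=(250,190,120,90,6),top=(195,165,130,145,4)).items():
    c=robot.read_camera(n);np.savez(n+"2.npz",**c)
    i=np.clip(255*(c["pixels"]/255.)**.6,0,255).astype(np.uint8)
    cv2.imwrite(f"pics/{n}18.png",cv2.resize(i[v0:v0+h,u0:u0+w],(w*f,h*f),interpolation=cv2.INTER_CUBIC))
cv2.imwrite("pics/top19.png",c["pixels"])
E
```

```text
t 24.02 pos [ 0.4705 -0.1596  0.3609] yaw 95.18 tilt [-0.e+00  3.e-04 -1.e+00] F [-0.16  0.65  0.39] M [ 0.02 -0.02  0.02] open 0.0006
vise-frame tool [-115.86 -183.19  360.93] force [-0.1   0.66  0.39]
```

View pics/scene18.png

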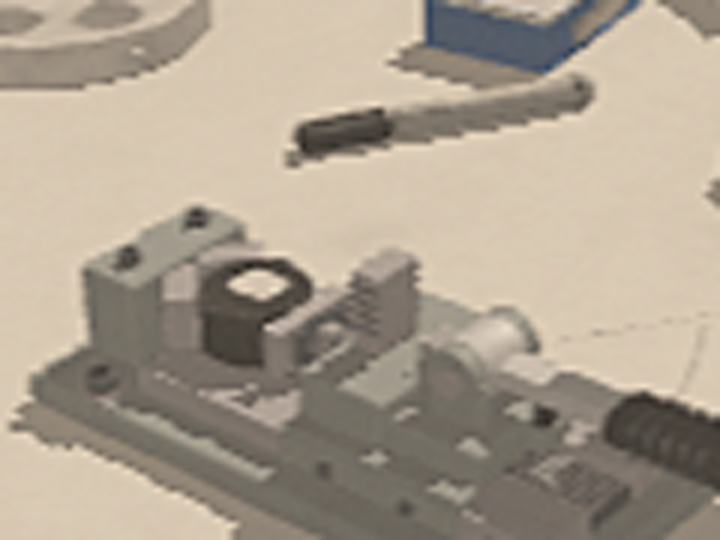

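View pics/top18.png

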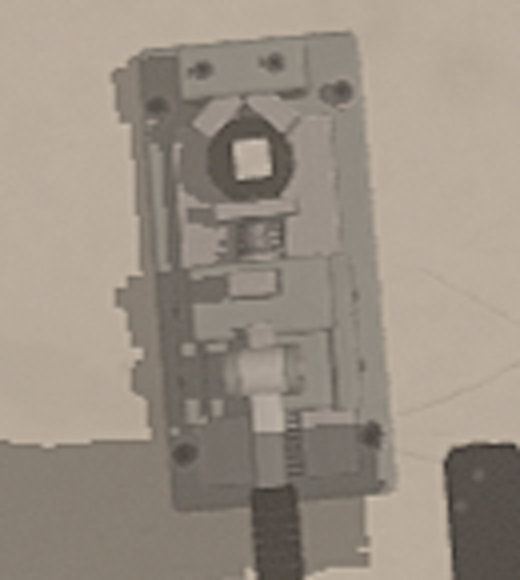

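View pics/top19.png

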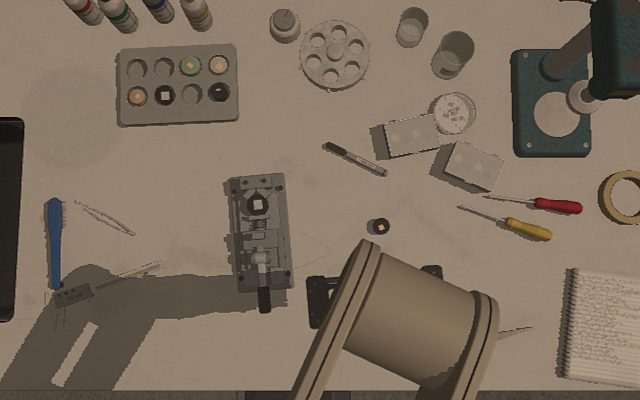

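```bash
python3 - <<'E'
from h import *
from plant import robot
im,K,T=load("top2.npz")
for n,p,z in(("spec",np.array([250,159])/4+[195,165]-.4,.043),("grip",np.array([254,282])/4+[195,165]-.4,.073),("plate front",np.array([257,204])/4+[195,165]-.4,.042)):
    P=cast(p,z,K,T)[0];print(n,(VR.T@(P-VO)*1000).round(1))
sub=(im[275:325,245:285].max(2)<60);r=np.where(sub[:,12:26].sum(1)>3)[0];print(r.min()+275,r.max()+275)
for z in(.051,.057,.07):
    print(z,(VR.T@(cast((264.3,r.max()+275.5),z,K,T)[0]-VO)*1000).round(1))
im0,_,_=load("top0.npz")
d=cv2.absdiff(im0,im).max(2)
print("marker diff",d[140:180,318:392].max(),"mount diff",d[215:238,368:392].max())
robot.close_job()
E
```

```text
spec [50.7 -0.2 43. ]
grip [-8.7 -1.4 73. ]
plate front [29.3 -1.8 42. ]
276 312
0.051 [-150.1    0.3   51. ]
0.057 [-149.5   -0.4   57. ]
0.07 [-148.2   -1.9   70. ]
marker diff 15 mount diff 15
the job is handed in; nothing more can be done
```

The 40 mm specimen is clamped in the bench vise with the cam lever down, and I've handed the job in at about 24 s on the clock. The hand-in gave no verdict.

**What I did:**
- **Placing:** I gripped the specimen at 12 N and set it on the bed on the centre line, about 9 mm short of the seat. I felt it touch down at about 3 N before letting go.
- **Jaw:** I slid the jaw forward by its finger grip. Friction was about 4.3 N, and I stopped at 8.9 N, about 4.6 N above it.
- **Lever:** I swung it down with closed fingers. The force peaked at about 13 N in the readings and fell to zero as the lever snapped home.

**Last checks, from the top camera:**
- **Specimen:** its centre is at x = 50.7 mm, y = −0.2 mm in the vise frame, against the seat at 50 mm, 0. It looks upright between the plate and the V.
- **Lever:** it looks level, with the handle end about 102 mm behind the hinge, as it should be when down.
- **Bystanders:** the marker and the smaller black specimen show no change between the first and last pictures. The arm hid the yellow specimen in the last picture, but it never came near it.
- **Robot:** it is clear of everything.

**What disagreed or wasn't measured:**
- The scene camera differed from the top camera by about 1–2 px (2–3 mm). I used the top camera's values.
- There was a steady upward pull of 4–8 N on the gripper while it held the finger grip. It disappeared on release.
- I could not measure the final clamping force directly.

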